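# Strip the shaft and sort its parts into the trays

## Robot

A 6-joint arm with a two-finger parallel gripper is mounted at the origin on a cart in front of the work surface, level with it; the furniture and walls round the work are solid. World frame = base frame: x ahead of the robot, y to its left, z up, the work surface at z = 0. Lengths are in mm, angles in rad, forces in N, time in s.
With the tool pointing down it reaches from about 300 to 775 mm from the base axis. Payload 14.6 kg.
Tool frame: the origin (TCP) lies midway between the tips of the shut fingers; the grasp point (between the pads) lies 19 mm behind it; z points along the fingers, y is the direction in which the jaws open and shut (so a half turn about z gives the same grasp; the last joint's range is limited). The gripper opens to 94 mm and grips with 3 to 60 N. Pads are 16 mm wide; open, the fingers measure 119 mm over their backs; the gripper's body (75 mm by 177 mm) begins 78 mm behind the grasp point.
Start: joints at [1.108, 0.3, 1.521, -0, 1.321, -0.067], TCP at [212.047, 507.469, 205.446] pointing down, gripper open.
Joint ranges: [-3.03, 3.03], [-0.79, 2.21], [0.23, 2.52], [-1.04, 4.18], [0, 3.07], [-2.55, 2.55]. Speed limits (rad/s): [2.22, 2.22, 2.57, 3.14, 3.14, 3.14].

## Interface

Orientations are given as [roll, pitch, yaw] about the fixed x, y, z axes, in that order (R = Rz(yaw) Ry(pitch) Rx(roll)).
In Python, from cell import read_state, camera, get_calibration, sign_off gives the robot as it stands.
- The arm moves only by the tool carry_out, never from a script. Its argument "series" is a list of rows, each an object with "delta_pos": the shift along the world's x, y, z in mm, a list of three; "turn": the turn, a rotation vector about the world's x, y, z in rad, a list of three; "hand": the opening, from 0 (shut) to 1 (fully open). A call has 1 to 8 rows; each row is the pose to reach, as a shift and turn from the pose commanded when the call began; what a row does not reach only later rows make up. A row lasts 1/8 s, in which the tool goes at most 62.5 mm and 10.7 degrees, less where a joint would pass 70% of its speed; a pose out of reach is approached as far as the arm can. A call with a gripper value outside its range is refused whole. The fingers move at their own pace and stop on an object; "squeeze" is the grip in N (left out, the last holds). Time passes only in rows, so rows that repeat a pose let the fingers close. It gives the time, the measured TCP pose, the force and the opening at its end, in the units of the state.
- read_state(): the state, without advancing time (a new reading comes with each control period).
- camera(name): name is "side" or "top" or "wrist"; returns the picture (384x512x3 uint8, red, green, blue); there is no depth.
- get_calibration(name): a dict with "intrinsics" (3x3 intrinsics, pixels), "k1" (the pictures are not rectified: a ray, as slopes to the right and down, at radius r is drawn at 1 + k1 r^2 times it, then the intrinsics apply), "pose" (4x4, takes a point from camera to world coordinates). Camera axes: x right, y down, z forward; pixel columns grow to the right and rows downward; lengths in mm; the calibration is good to about 2 mm. A picture is of the moment at which its call begins: read the wrist's pose just before it. get_calibration takes no time and is no camera call; for the wrist camera it gives the pose at the moment of the call.
- sign_off(): hands the job in, once; it reports no verdict.
The state is a dict: "clock": time; "joints": joint angles; "qd": joint speeds; "effort": joint torques, N m; "eef_pos": TCP position; "eef_rot": TCP orientation; "wrist_force": force on the tool from outside, world axes, zero at the start; "moment": the same for the moment, N m; "finger_gap": finger opening in mm.
Only numpy, scipy, OpenCV 4.12 (cv2) and the standard library are available. Lean on these libraries where they do the work, as an engineer would, in place of code of your own. Each camera call takes 0.05 s, during which the arm holds its last target.

## Task

Strip the bar on the stand: slide off the stop collar, then the two blocks behind it, and sort these three and the loose black dust cap into the trays, each upright on its foot on the floor of the tray that already holds one of its kind, in the empty half beside it. Leave the glass jar where it stands.

Things in the scene. Friction and masses are not known exactly. Their poses are not given: they have to be found in the camera images.
- stand: fixed grey stand with a horizontal bare steel bar, 12 mm in diameter, whose axis is 145 mm above the bench. Origin: on the bench below the bar. The bar runs along the stand's y axis, from the post (a 36 x 30 mm upright, 165 mm tall, its face at y = -85 mm) to its free end at y = +105 mm. Parts come off only at the free end, towards +y. The orange tool case behind it is 100 mm tall
- stop_collar: dark steel stop collar nearest the bar's free end: a ring of 44 mm outer diameter, 20 mm thick, bore 20 mm, on a flat foot 32 mm (x) by 24 mm (y) by 14 mm high; 56 mm tall overall, 0.16 kg. Its screw is already slack: it hangs loosely on the bar. Origin: centre of the underside of the foot, z up; the bore runs along y, its axis 34 mm above the origin. The bore rests with its top on the bar: lifted 4 mm it is centred on the bar and slides free
- spacer_block: plain pale aluminium spacer block on the bar: a bare square-cornered block 40 mm wide (x), 38 mm long (y), 52 mm tall, 0.15 kg, with a 20 mm bore along y, axis 34 mm above its origin. Origin: centre of the underside, z up. Hangs loosely on the bar, behind the collar; before or behind the bearing block. The bore rests with its top on the bar: lifted 4 mm it is centred on the bar and slides free
- bearing_block: grey cast bearing block on the bar: a housing 46 mm wide (x), 26 mm thick (y), 54 mm tall, on a wide foot 74 mm (x) by 26 mm (y) by 12 mm high with two bolt heads, 0.25 kg; a 20 mm bore along y, axis 34 mm above its origin. Origin: centre of the underside, z up. Hangs loosely on the bar, behind the collar; before or behind the spacer block. The bore rests with its top on the bar: lifted 4 mm it is centred on the bar and slides free
- dust_cap: loose round black dust cap with a flat top, 56 mm in diameter, 36 mm tall, standing on the bench to the right of the tool case. Origin: centre of the underside, z up
- collar_tray: fixed grey open tray that already holds a dark steel stop collar, fixed in it, standing on its foot. Outside 104 mm (x) by 150 mm (y) by 14 mm high, walls and floor 4 mm thick. Origin: centre of the underside. The sample stands at y = +42 mm of the tray's own axes, its bore (if any) along y; the half at -y is empty, its middle at y = -32 mm. The four trays stand to the left of the tool case in two rows of two, in any order
- spacer_tray: fixed grey open tray that already holds a plain aluminium spacer block, fixed in it, standing on its foot. Outside 104 mm (x) by 150 mm (y) by 14 mm high, walls and floor 4 mm thick. Origin: centre of the underside. The sample stands at y = +42 mm of the tray's own axes, its bore (if any) along y; the half at -y is empty, its middle at y = -32 mm. The four trays stand to the left of the tool case in two rows of two, in any order
- bearing_tray: fixed grey open tray that already holds a wide-footed grey bearing block, fixed in it, standing on its foot. Outside 104 mm (x) by 150 mm (y) by 14 mm high, walls and floor 4 mm thick. Origin: centre of the underside. The sample stands at y = +42 mm of the tray's own axes, its bore (if any) along y; the half at -y is empty, its middle at y = -32 mm. The four trays stand to the left of the tool case in two rows of two, in any order
- cap_tray: fixed grey open tray that already holds a round black dust cap, fixed in it, standing on its foot. Outside 104 mm (x) by 150 mm (y) by 14 mm high, walls and floor 4 mm thick. Origin: centre of the underside. The sample stands at y = +42 mm of the tray's own axes, its bore (if any) along y; the half at -y is empty, its middle at y = -32 mm. The four trays stand to the left of the tool case in two rows of two, in any order
- glass_jar: glass jar with a yellow lid, the only one near the front edge of the bench, 56 mm in diameter, 75 mm tall, standing between the bar's free end and the trays: to be left alone. Origin: centre of the underside, z up
There are look-alikes about, which are no part of the job. What is shaped like the stop_collar but red is not meant.

How it is judged:
By the outcome, as a careful person would: the job done as asked, in the order asked, and still so for the second after the job is handed in, with the robot touching nothing.
It also fails if it takes over 118 s, if anything falls off the work surface, if the arm or the gripper's body presses on something with over 40 N, if the wrist force passes 120 N, or if a joint passes its speed limit or range.

## Working session

There is one attempt and no reset: what is moved stays moved. The work goes in short steps, Python scripts to look and compute and a tool call to move; the robot and the scene stay as the last step left them, time stands still between calls to the robot, and variables do not carry over. Pictures are saved under pics/ and viewed, and the job is handed in when it is done.

Besides the shell and the picture viewer there is one more tool, called after ">>>" as name([rows], argument=value, ...), one row to a line, values as JSON. carry_out: Moves the arm, as the interface text tells. Its arguments: {"type":"object","properties":{"series":{"type":"array"},"squeeze":{"type":"number"}},"required":["series"]}

```bash
mkdir -p pics; ls; python3 - <<'E'
from cell import *
import cv2,numpy as np
np.set_printoptions(precision=4,suppress=True)
print(read_state())
for n in ["side","top","wrist"]:
    c=get_calibration(n);print(n,c)
    cv2.imwrite(f"pics/{n}0.png",camera(n)[:,:,::-1])
E
```

```text
pics
{'clock': 0.0, 'joints': array([ 1.1084,  0.3005,  1.5216,  0.    ,  1.3207, -0.0666]), 'qd': array([-0.0003,  0.0007,  0.0003, -0.001 ,  0.0001,  0.0004]), 'effort': array([ -0.0036, -53.18  , -35.2744,   0.0707,   0.0243,  -0.0001]), 'eef_pos': array([211.9378, 507.2459, 204.8887]), 'eef_rot': array([-3.1405, -0.0001,  2.7458]), 'wrist_force': array([-0.807 ,  0.6562, -0.1699]), 'moment': array([-0.0145, -0.0489, -0.0391]), 'finger_gap': 94.16971673917348}
side {'intrinsics': array([[475.3335,   0.    , 253.2005],
       [  0.    , 475.3335, 188.0786],
       [  0.    ,   0.    ,   1.    ]]), 'k1': -0.06660771613094618, 'pose': array([[    0.9906,    -0.0901,     0.1025,   403.3051],
       [   -0.135 ,    -0.5386,     0.8316, -1140.3437],
       [   -0.0197,    -0.8377,    -0.5458,   849.3968],
       [    0.    ,     0.    ,     0.    ,     1.    ]])}
top {'intrinsics': array([[468.0682,   0.    , 261.9533],
       [  0.    , 468.0682, 185.7948],
       [  0.    ,   0.    ,   1.    ]]), 'k1': -0.1809395023985349, 'pose': array([[  -0.0192,   -0.9979,    0.0611,  429.2123],
       [  -0.9997,    0.0202,    0.0161,  -21.0658],
       [  -0.0173,   -0.0608,   -0.998 , 1846.4176],
       [   0.    ,    0.    ,    0.    ,    1.    ]])}
wrist {'intrinsics': array([[281.9185,   0.    , 255.8134],
       [  0.    , 281.9185, 195.5698],
       [  0.    ,   0.    ,   1.    ]]), 'k1': 0.01466708036117693, 'pose': array([[  0.3857,   0.8853,   0.2597, 138.2461],
       [  0.9226,  -0.3695,  -0.1105, 538.3199],
       [ -0.0019,   0.2822,  -0.9594, 385.5261],
       [  0.    ,   0.    ,   0.    ,   1.    ]])}
```

View pics/side0.png

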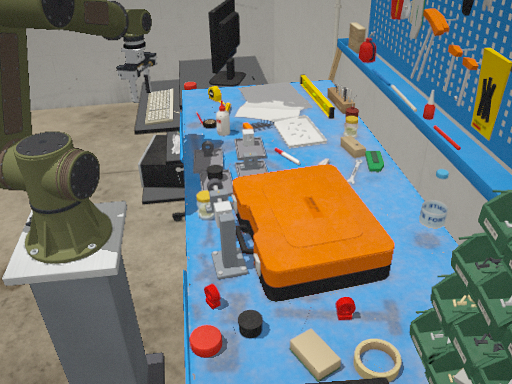

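View pics/top0.png

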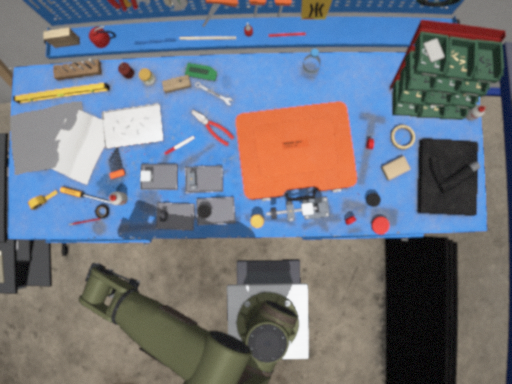

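View pics/wrist0.png

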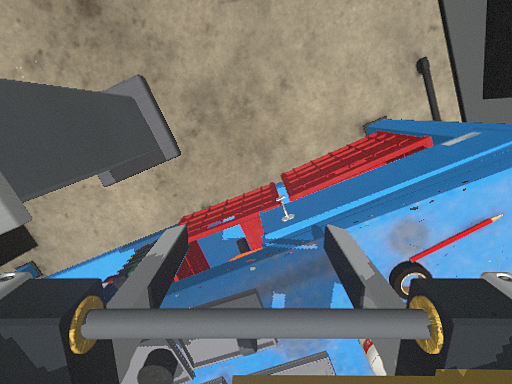

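```bash
python3 - <<'E'
import cv2
t=cv2.imread("pics/top0.png")
cv2.imwrite("pics/t0a.png",cv2.resize(t[150:240,110:260],None,fx=5,fy=5,interpolation=cv2.INTER_CUBIC))
cv2.imwrite("pics/t0b.png",cv2.resize(t[150:240,240:400],None,fx=5,fy=5,interpolation=cv2.INTER_CUBIC))
s=cv2.imread("pics/side0.png")
cv2.imwrite("pics/s0a.png",cv2.resize(s[95:285,180:310],None,fx=3,fy=3,interpolation=cv2.INTER_CUBIC))
E
```

```text
(no output)
```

View pics/t0a.png

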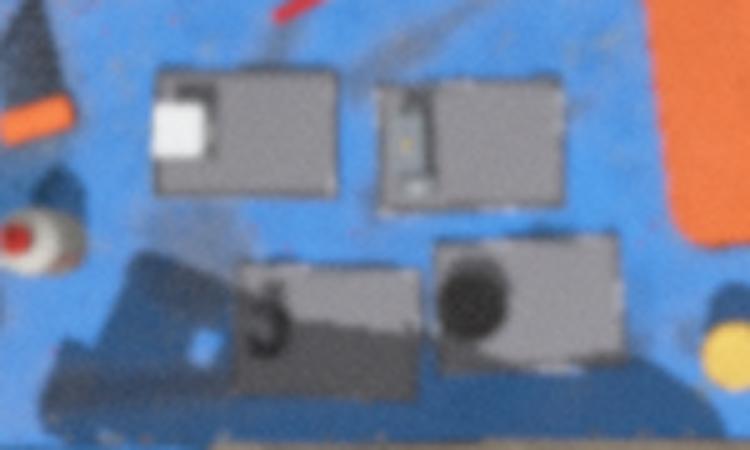

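View pics/t0b.png

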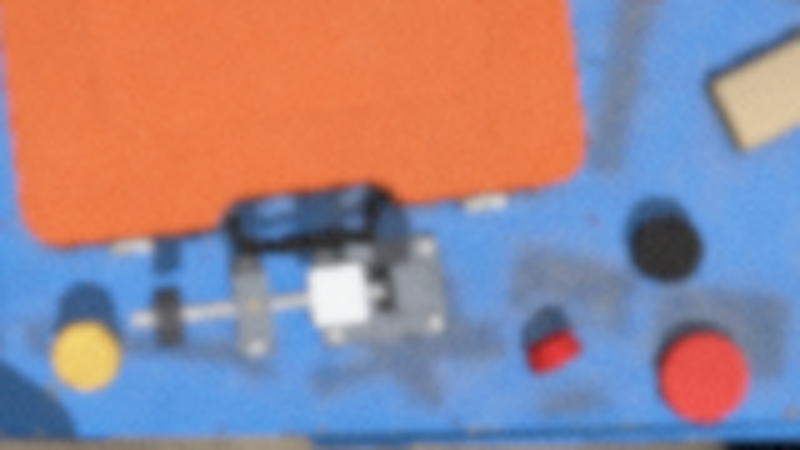

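View pics/s0a.png

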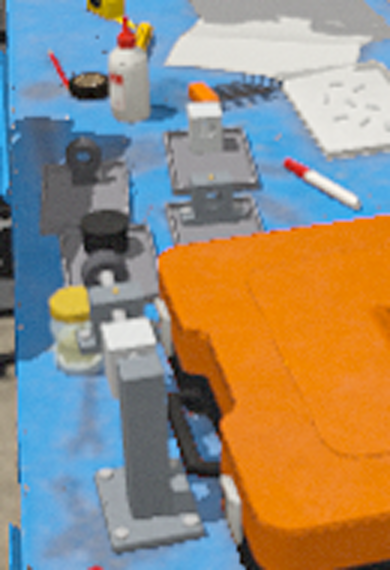

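```bash
cat > h.py <<'E'
import numpy as np,cv2,json,pickle
from cell import *
np.set_printoptions(precision=2,suppress=True)
def snap(n,f):
    c=get_calibration(n); im=camera(n)[:,:,::-1].copy(); cv2.imwrite(f"pics/{f}.png",im); pickle.dump(c,open(f"pics/{f}.pkl","wb")); return im,c
def cal(f): return pickle.load(open(f"pics/{f}.pkl","rb"))
def ray(c,px):
    d=np.array([c["k1"],0,0,0.]); p=cv2.undistortPoints(np.array([[px]],float),c["intrinsics"],d)[0,0]
    T=c["pose"]; v=T[:3,:3]@np.array([p[0],p[1],1.]); return T[:3,3],v/np.linalg.norm(v)
def onz(c,px,z):
    o,v=ray(c,px); return o+v*(z-o[2])/v[2]
def tri(obs): # list of (c,px)
    A=np.zeros((3,3));b=np.zeros(3);R=[ray(c,p) for c,p in obs]
    for o,v in R:
        P=np.eye(3)-np.outer(v,v);A+=P;b+=P@o
    X=np.linalg.solve(A,b); return X,[np.linalg.norm((np.eye(3)-np.outer(v,v))@(X-o)) for o,v in R]
def proj(c,X):
    T=np.linalg.inv(c["pose"]);r=cv2.Rodrigues(T[:3,:3])[0]
    return cv2.projectPoints(np.atleast_2d(np.array(X,float)),r,T[:3,3],c["intrinsics"],np.array([c["k1"],0,0,0.]))[0][:,0]
def crop(f,g,x0,y0,x1,y1,k):
    im=cv2.imread(f"pics/{f}.png")[y0:y1,x0:x1]; cv2.imwrite(f"pics/{g}.png",cv2.resize(im,None,fx=k,fy=k,interpolation=cv2.INTER_CUBIC))
E
python3 - <<'E'
from h import *
T=get_calibration("top");S=get_calibration("side")
a=lambda x,y:(110+x/5,150+y/5)
b=lambda x,y:(240+x/5,150+y/5)
for n,cs in dict(spacer=[(157,70),(338,70),(336,195),(155,195)],bearing=[(378,78),(565,80),(563,207),(378,210)],collar=[(238,265),(420,270),(416,397),(234,393)],cap=[(437,240),(620,235),(624,362),(440,368)]).items():
    P=np.array([onz(T,a(*c),14)[:2] for c in cs]); print(n,P.mean(0),P.tolist())
for n,p,z in [("barend",b(137,319),151),("post?",b(380,290),165),("collar",b(167,315),163),("bear",b(252,305),165),("spacer",b(340,294),163),("cap",b(667,247),36),("jar",b(86,355),75),("red",b(552,350),40)]: print(n,onz(T,p,z))
s=lambda x,y:(180+x/3,95+y/3)
print(tri([(T,b(340,294)),(S,s(128,338))]), tri([(T,b(86,355)),(S,s(70,298))]))
E
```

```text
spacer [586.88 416.57] [[638.6193198394066, 489.30885784069284], [634.9449855503806, 341.7939320873474], [535.5435097095828, 344.0802315642504], [538.4255774650338, 491.08485524862886]]
bearing [574.02 236.08] [[627.7913552939575, 309.64300956210326], [622.7789828566614, 160.61413388995197], [522.5141255935646, 163.56608815717297], [523.0115638657597, 310.51529149416683]]
collar [427.96 352.83] [[481.4833299984432, 423.6705788662383], [475.03641278169107, 277.5333588760079], [375.1808870721113, 282.10057941367023], [380.13599919965134, 428.0206689144275]]
cap [448.96 190.73] [[498.43583775325044, 263.7162992256387], [499.62823053321733, 118.99338938570526], [400.06360988062704, 117.5163892158983], [397.6941307440305, 262.6968353781694]]
barend [431.16 -11.5  151.  ]
post? [ 448.36 -186.56  165.  ]
collar [433.6  -33.17 163.  ]
bear [439.53 -94.29 165.  ]
spacer [ 446.13 -157.86  163.  ]
cap [ 478.23 -424.83   36.  ]
jar [404.8   28.01  75.  ]
red [ 400.45 -331.35   40.  ]
(array([ 445.82, -158.54,  154.51]), [np.float64(0.39341447493295284), np.float64(0.39341447493286996)]) (array([402.17,  27.98,  76.64]), [np.float64(2.6517805121882407), np.float64(2.651780512188275)])
```

>>> carry_out([
  {"delta_pos": [290, -357, 95], "turn": [0, 0, -1.08], "hand": 1},
  {"delta_pos": [290, -357, 95], "turn": [0, 0, -1.08], "hand": 1},
  {"delta_pos": [290, -357, 95], "turn": [0, 0, -1.08], "hand": 1},
  {"delta_pos": [290, -357, 95], "turn": [0, 0, -1.08], "hand": 1},
  {"delta_pos": [290, -357, 95], "turn": [0, 0, -1.08], "hand": 1},
  {"delta_pos": [290, -357, 95], "turn": [0, 0, -1.08], "hand": 1},
  {"delta_pos": [290, -357, 95], "turn": [0, 0, -1.08], "hand": 1},
  {"delta_pos": [290, -357, 95], "turn": [0, 0, -1.08], "hand": 1},
])

```text
clock: 1.15
eef_pos: [503.4, 148.1, 300.7]
eef_rot: [3.141, 0.0, 1.663]
wrist_force: [0.1, 0.3, 0.3]
finger_gap: 93.9
```

>>> carry_out([
  {"delta_pos": [0, 0, 0], "turn": [0, 0, 0], "hand": 1},
])

```text
clock: 1.27
eef_pos: [502.9, 149.0, 300.3]
eef_rot: [-3.141, 0.0, 1.663]
wrist_force: [0.3, 1.1, -0.3]
finger_gap: 93.9
```

```bash
python3 - <<'E'
from h import *
s=read_state();print(s["clock"],s["eef_pos"],s["eef_rot"],s["joints"],s["wrist_force"])
snap("wrist","w1")
E
```

```text
1.275 [502.89 148.98 300.26] [-3.14  0.    1.66] [ 0.22  0.19  1.44 -0.    1.51  0.13] [ 0.27  1.08 -0.35]
```

View pics/w1.png

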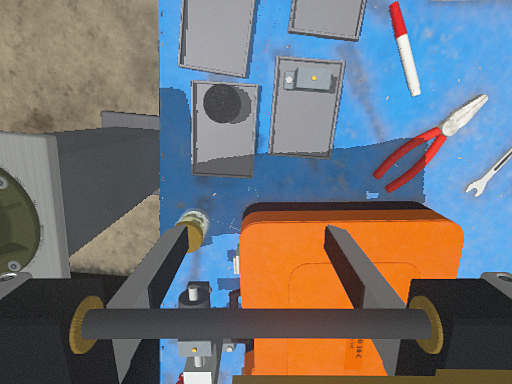

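```bash
python3 - <<'E'
from h import *
crop("w1","w1a",170,0,370,190,4)
E
```

```text
(no output)
```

View pics/w1a.png

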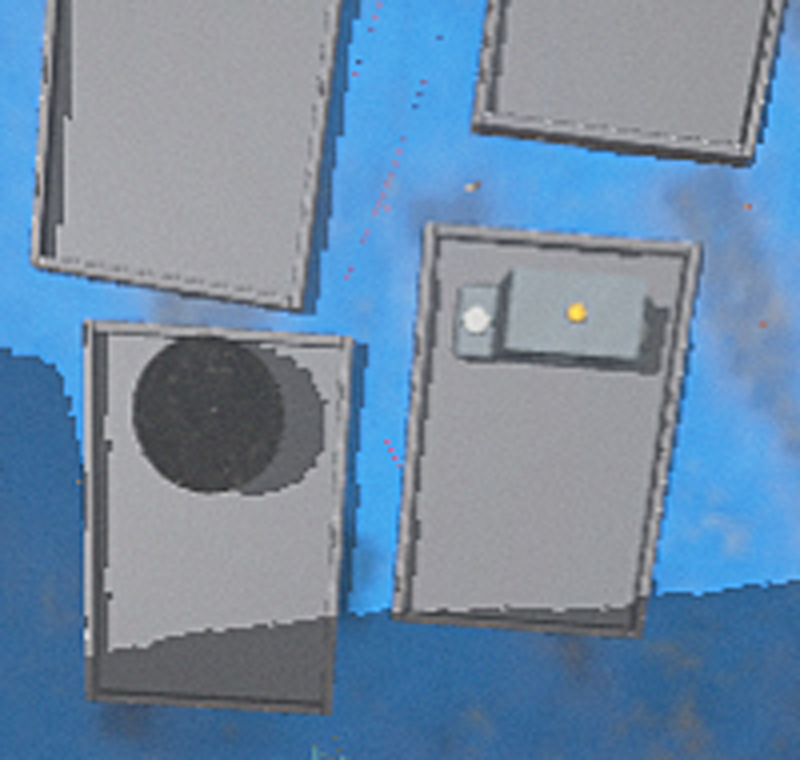

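>>> carry_out([
  {"delta_pos": [-70, -290, -20], "turn": [0, 0, 0], "hand": 1},
  {"delta_pos": [-70, -290, -20], "turn": [0, 0, 0], "hand": 1},
  {"delta_pos": [-70, -290, -20], "turn": [0, 0, 0], "hand": 1},
  {"delta_pos": [-70, -290, -20], "turn": [0, 0, 0], "hand": 1},
  {"delta_pos": [-70, -290, -20], "turn": [0, 0, 0], "hand": 1},
  {"delta_pos": [-70, -290, -20], "turn": [0, 0, 0], "hand": 1},
  {"delta_pos": [-70, -290, -20], "turn": [0, 0, 0], "hand": 1},
])

```text
clock: 2.2
eef_pos: [432.1, -138.4, 280.4]
eef_rot: [3.142, -0.0, 1.667]
wrist_force: [-0.4, -0.3, 0.1]
finger_gap: 93.9
```

```bash
python3 - <<'E'
from h import *
s=read_state();print(s["clock"],s["eef_pos"],s["eef_rot"],s["joints"],s["wrist_force"])
snap("wrist","w2")
E
```

```text
2.2 [ 432.15 -138.37  280.4 ] [ 3.14 -0.    1.67] [-0.39  0.03  1.66  0.    1.45 -0.49] [-0.38 -0.34  0.08]
```

View pics/w2.png

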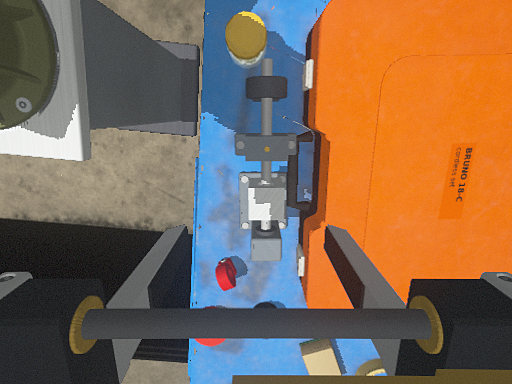

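```bash
python3 - <<'E'
from h import *
crop("w2","w2a",210,50,330,150,6)
crop("w2","w2b",210,120,330,270,4)
C=cal("w1");a=lambda x,y:(170+x/4,y/4)
for n,cs in dict(cap=[(85,322),(353,340),(328,712),(90,700)],bearing=[(428,224),(702,243),(641,635),(396,617)],collarlow=[(35,268),(303,310)],spacerlow=[(475,130),(751,160)]).items():
    P=np.array([onz(C,a(*c),14)[:2] for c in cs]); print(n,P.mean(0),P.tolist())
    d=P[1]-P[0]; print(np.linalg.norm(np.diff(P,axis=0),axis=1),"yaw",np.arctan2(d[1],d[0]))
E
```

```text
cap [448.24 195.2 ] [[394.37180866937103, 267.4949390782672], [497.48840024870685, 270.6631588101228], [500.8045264874804, 123.37397275870309], [400.2953401893489, 119.2797880852143]]
[103.17 147.33 100.59] yaw 0.030714973323465535
bearing [574.86 240.94] [[521.7017944211835, 313.5526315871337], [625.1807043860908, 316.3319837369736], [627.2922016284147, 167.873476529573], [525.2692777119228, 166.01845518049603]]
[103.52 148.47 102.04] yaw 0.026852660963569676
collarlow [426.23 282.13] [[375.065128600129, 284.7014332852982], [477.39653456001867, 279.5507358948607]]
[102.46] yaw -0.05029105430003394
spacerlow [586.65 345.73] [[535.3205068827845, 346.08536885761146], [637.969847860141, 345.3652983867162]]
[102.65] yaw -0.007014742162579196
```

View pics/w2a.png

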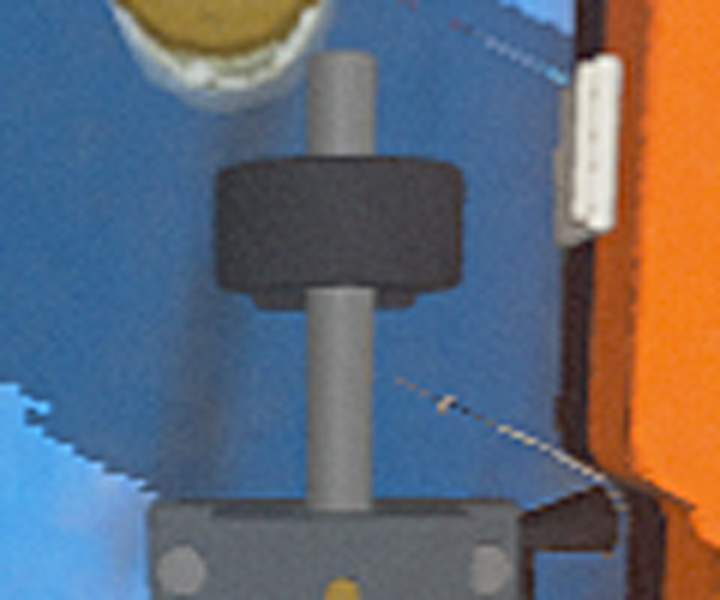

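View pics/w2b.png

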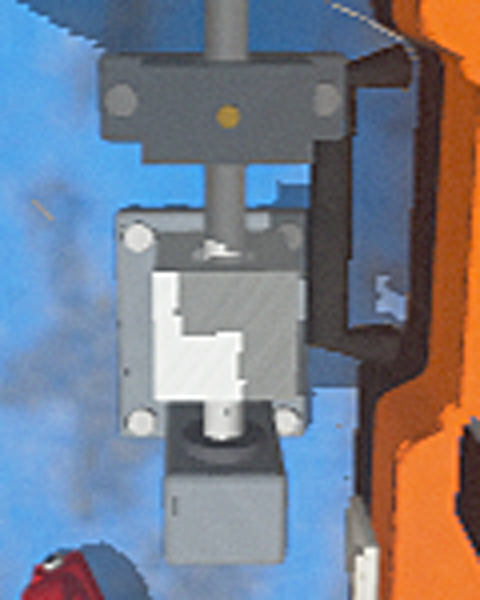

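```bash
python3 - <<'E'
from h import *
C=cal("w2");a=lambda x,y:(210+x/6,50+y/6);b=lambda x,y:(210+x/4,120+y/4)
pts=[onz(C,a(342.5,100),145),onz(C,a(341,330),145),onz(C,a(340,470),145),onz(C,b(226,30),145),onz(C,b(225,190),145),onz(C,b(222.5,415),145)]
P=np.array(pts);print(P[:,:2]);k=np.polyfit(P[:,1],P[:,0],1);print(k,"psi",-np.arctan(k[0]))
print("end top",onz(C,a(342,54),151))
print("collar", [onz(C,a(*p),163-3)[:2] for p in [(217,180),(463,180)]],"near face top y",onz(C,a(340,288),163)[:2],"far",onz(C,a(342,157),163)[:2])
print("bearing top", onz(C,b(228,117),161)[:2],[onz(C,b(*p),119)[:2] for p in [(100,60),(347,55)]],[onz(C,b(*p),161)[:2] for p in [(142,162),(312,162)]])
print("spacer top",[onz(C,b(*p),159)[:2] for p in [(152,272),(305,270),(302,400),(152,400)]])
print("post",[onz(C,b(*p),165)[:2] for p in [(165,475),(286,475),(283,563),(168,563)]])
T=cal("w2"); 
# height by two views: side/top vs wrist
Tt=get_calibration("top");S=get_calibration("side")
s=lambda x,y:(180+x/3,95+y/3)
print(tri([(C,b(228,336)),(S,s(128,338))]))
print(tri([(C,a(342,54)),(Tt,(240+137/5,150+319/5))]))
E
```

```text
[[ 433.7   -11.44]
 [ 437.44  -48.61]
 [ 439.84  -72.67]
 [ 439.57  -71.81]
 [ 443.98 -115.72]
 [ 450.49 -183.98]]
[ -0.1  432.67] psi 0.09688145821634497
end top [432.73  -5.36 151.  ]
collar [array([414.03, -27.6 ]), array([454.46, -23.74])] near face top y [435.95 -42.53] far [434.12 -22.5 ]
bearing top [441.81 -93.26] [array([404.3, -85.2]), array([477.14, -76.77])] [array([ 420.2 , -107.35]), array([ 465.45, -103.01])]
spacer top [array([ 425.52, -137.93]), array([ 467.62, -133.32]), array([ 471.61, -171.6 ]), array([ 428.85, -175.71])]
post [array([ 434.52, -195.89]), array([ 469.02, -192.57]), array([ 471.54, -220.61]), array([ 437.96, -223.84])]
(array([ 447.2 , -156.34,  153.08]), [np.float64(1.6849655309491487), np.float64(1.6849655309490292)])
(array([431.54, -11.76, 189.53]), [np.float64(0.4223908979537144), np.float64(0.4223908979536788)])
```

>>> carry_out([
  {"delta_pos": [3, 50, -75], "turn": [0, 0, 0], "hand": 1},
  {"delta_pos": [3, 50, -75], "turn": [0, 0, 0], "hand": 1},
  {"delta_pos": [3, 50, -75], "turn": [0, 0, 0], "hand": 1},
  {"delta_pos": [3, 50, -75], "turn": [0, 0, 0], "hand": 1},
])

```text
clock: 2.75
eef_pos: [435.7, -89.4, 206.7]
eef_rot: [3.14, 0.001, 1.667]
wrist_force: [0.4, -0.6, 0.4]
finger_gap: 94.0
```

```bash
python3 - <<'E'
from h import *
s=read_state();print(s["clock"],s["eef_pos"],s["eef_rot"],s["joints"],s["wrist_force"])
snap("wrist","w3")
crop("w3","w3a",190,50,350,210,5)
E
```

```text
2.75 [435.67 -89.39 206.67] [3.14 0.   1.67] [-0.28  0.06  1.8  -0.    1.28 -0.38] [ 0.4  -0.62  0.38]
```

View pics/w3.png

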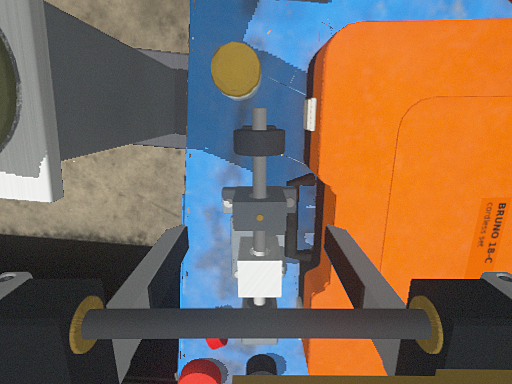

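View pics/w3a.png

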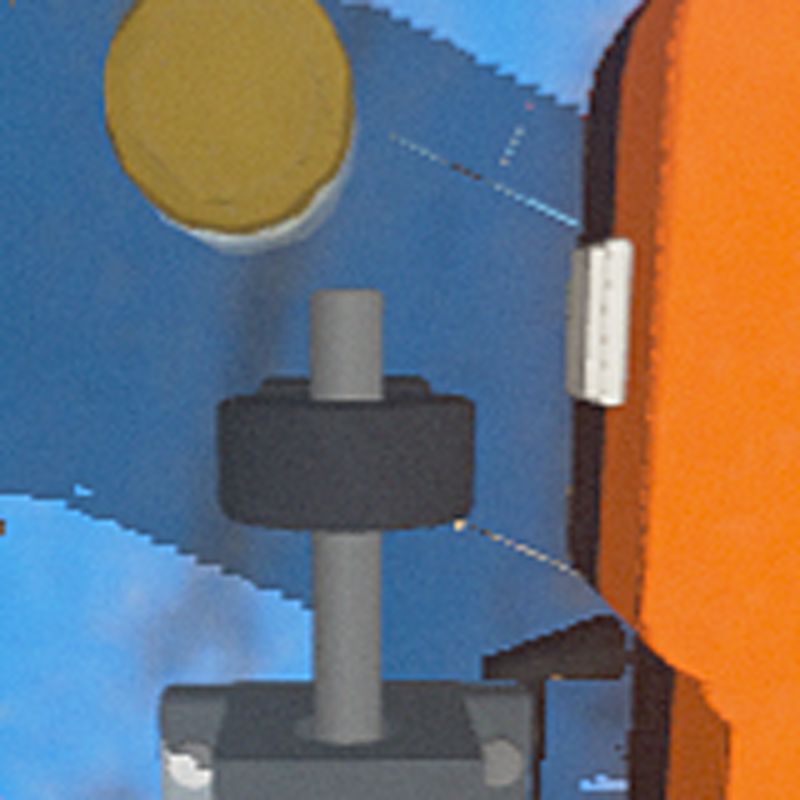

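```bash
python3 - <<'E'
from h import *
C=cal("w3");D=cal("w2");a=lambda x,y:(190+x/5,50+y/5);a2=lambda x,y:(210+x/6,50+y/6);b=lambda x,y:(210+x/4,120+y/4)
P=np.array([onz(C,a(347,320),145),onz(C,a(347.5,600),145),onz(C,a(348,700),145)]);print(P)
print("end",onz(C,a(347,291),151), tri([(C,a(347,291)),(D,a2(342,53))]))
print("collar far/near top",onz(C,a(346,400),163),onz(C,a(346,530),163))
print("sides",onz(C,a(217,460),145),onz(C,a(474,460),145))
print("tri near",tri([(C,a(346,530)),(D,a2(340,288))]),"far",tri([(C,a(346,400)),(D,a2(342,157))]))
print("bear dot",tri([(C,(259.8,217.5)),(D,b(228,117))]))
print("jar lid tri",tri([(C,a(230,112)),(D,(246.5,34))]))
E
```

```text
[[433.15  -9.31 145.  ]
 [437.9  -55.93 145.  ]
 [439.79 -73.92 145.  ]]
end [432.62  -4.86 151.  ] (array([432.71,  -4.84, 148.81]), [np.float64(0.05537075946728018), np.float64(0.055370759467097644)])
collar far/near top [433.93 -21.08 163.  ] [435.93 -41.14 163.  ]
sides [413.48 -34.07 145.  ] [456.85 -29.9  145.  ]
tri near (array([436.15, -42.18, 155.98]), [np.float64(0.0228600756020641), np.float64(0.022860075602007604)]) far (array([434.2 , -21.55, 154.9 ]), [np.float64(0.12652914855972833), np.float64(0.1265291485596151)])
bear dot (array([441.65, -92.99, 163.28]), [np.float64(0.04503268507390146), np.float64(0.04503268507401058)])
jar lid tri (array([408.48,  24.73, 107.67]), [np.float64(0.30564659838823394), np.float64(0.3056465983883367)])
```

>>> carry_out([
  {"delta_pos": [0, 58, 0], "turn": [0, 0, 0], "hand": 1},
  {"delta_pos": [0, 58, -10], "turn": [0, 0, 0], "hand": 1},
  {"delta_pos": [0, 58, -55], "turn": [0, 0, 0], "hand": 1},
  {"delta_pos": [0, 58, -82], "turn": [0, 0, 0], "hand": 1},
  {"delta_pos": [0, 58, -82], "turn": [0, 0, 0], "hand": 1},
  {"delta_pos": [0, 58, -82], "turn": [0, 0, 0], "hand": 0.55},
  {"delta_pos": [0, 58, -82], "turn": [0, 0, 0], "hand": 0.4},
  {"delta_pos": [0, 58, -82], "turn": [0, 0, 0], "hand": 0.4},
], squeeze=30)

```text
clock: 3.8
eef_pos: [435.4, -31.6, 124.2]
eef_rot: [3.14, 0.0, 1.666]
wrist_force: [-0.0, 0.2, 0.6]
finger_gap: 67.4
```

>>> carry_out([
  {"delta_pos": [0, 0, 0], "turn": [0, 0, 0], "hand": 0.3},
  {"delta_pos": [0, 0, 0], "turn": [0, 0, 0], "hand": 0.3},
  {"delta_pos": [0, 0, 0], "turn": [0, 0, 0], "hand": 0.3},
])

```text
clock: 4.18
eef_pos: [434.9, -31.5, 123.4]
eef_rot: [-3.141, -0.0, 1.666]
wrist_force: [-2.1, 0.3, 1.5]
finger_gap: 43.1
```

```bash
python3 - <<'E'
from h import *
s=read_state();print(s["clock"],s["eef_pos"],s["eef_rot"],s["wrist_force"],s["moment"],s["finger_gap"])
snap("wrist","w4")
E
```

```text
4.175 [434.9  -31.51 123.44] [-3.14 -0.    1.67] [-2.09  0.29  1.48] [-0.07  0.35  0.  ] 43.068967935118536
```

View pics/w4.png

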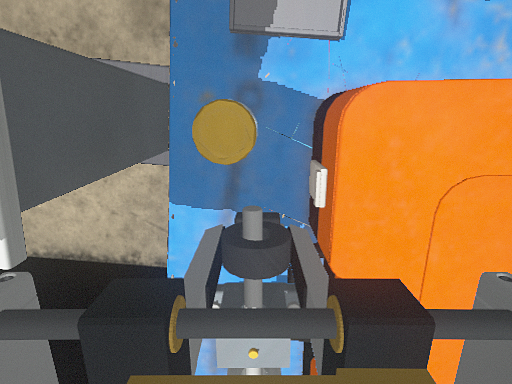

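>>> carry_out([
  {"delta_pos": [0, 0, 4], "turn": [0, 0, 0], "hand": 0.3},
  {"delta_pos": [0, 0, 4], "turn": [0, 0, 0], "hand": 0.3},
  {"delta_pos": [-1.5, 15, 4], "turn": [0, 0, 0], "hand": 0.3},
  {"delta_pos": [-2.9, 30, 4], "turn": [0, 0, 0], "hand": 0.3},
  {"delta_pos": [-4.4, 45, 4], "turn": [0, 0, 0], "hand": 0.3},
  {"delta_pos": [-5.8, 60, 4], "turn": [0, 0, 0], "hand": 0.3},
  {"delta_pos": [-6, 62, 4], "turn": [0, 0, 0], "hand": 0.3},
])

```text
clock: 5.1
eef_pos: [428.9, 31.6, 127.5]
eef_rot: [3.142, -0.0, 1.667]
wrist_force: [-0.6, -0.1, -1.5]
finger_gap: 42.7
```

```bash
python3 - <<'E'
from h import *
s=read_state();print(s["clock"],s["eef_pos"],s["eef_rot"],s["wrist_force"],s["moment"],s["finger_gap"])
snap("side","s5");crop("s5","s5a",190,140,300,240,6)
E
```

```text
5.1 [428.93  31.55 127.47] [ 3.14 -0.    1.67] [-0.57 -0.15 -1.53] [-0.05  0.04  0.02] 42.67227856714153
```

View pics/s5a.png

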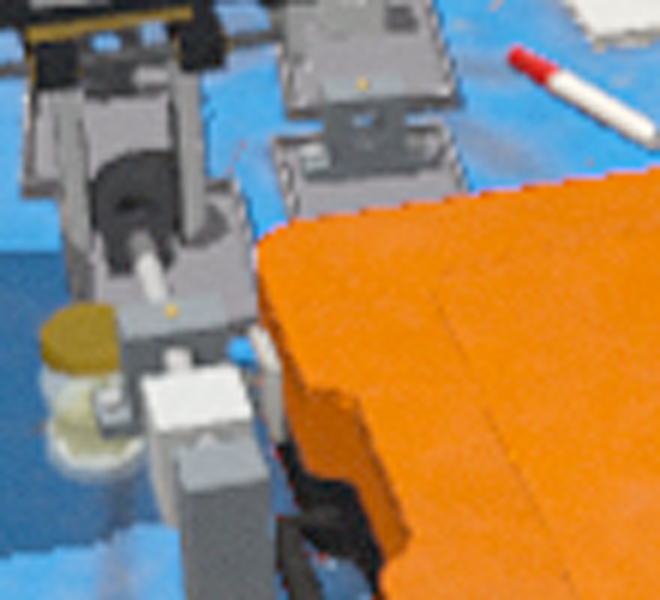

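>>> carry_out([
  {"delta_pos": [0, 50, 20], "turn": [0, 0, -0.145], "hand": 0.3},
  {"delta_pos": [0, 110, 20], "turn": [0, 0, -0.145], "hand": 0.3},
  {"delta_pos": [0, 170, 20], "turn": [0, 0, -0.145], "hand": 0.3},
  {"delta_pos": [0, 230, 20], "turn": [0, 0, -0.145], "hand": 0.3},
  {"delta_pos": [0, 230, 20], "turn": [0, 0, -0.145], "hand": 0.3},
  {"delta_pos": [0, 230, 20], "turn": [0, 0, -0.145], "hand": 0.3},
])

```text
clock: 5.9
eef_pos: [429.0, 259.9, 147.2]
eef_rot: [-3.141, 0.001, 1.521]
wrist_force: [-1.1, 0.1, -1.6]
finger_gap: 42.6
```

```bash
python3 - <<'E'
from h import *
s=read_state();print(s["clock"],s["eef_pos"],s["eef_rot"],s["wrist_force"],s["moment"],s["finger_gap"])
snap("wrist","w6")
E
```

```text
5.9 [429.01 259.87 147.16] [-3.14  0.    1.52] [-1.09  0.11 -1.63] [-0.06  0.07  0.01] 42.61735122452663
```

View pics/w6.png

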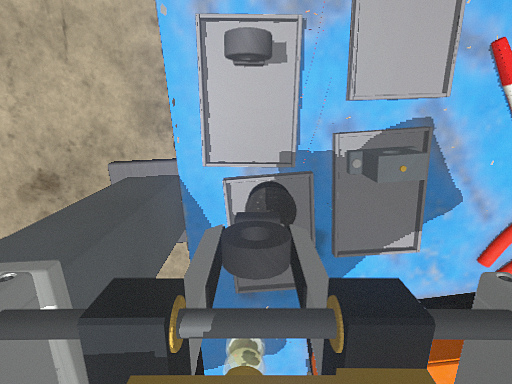

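```bash
python3 - <<'E'
from h import *
crop("w6","w6a",185,0,325,180,4)
crop("w6","w6b",320,0,480,120,5)
E
```

```text
(no output)
```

View pics/w6a.png

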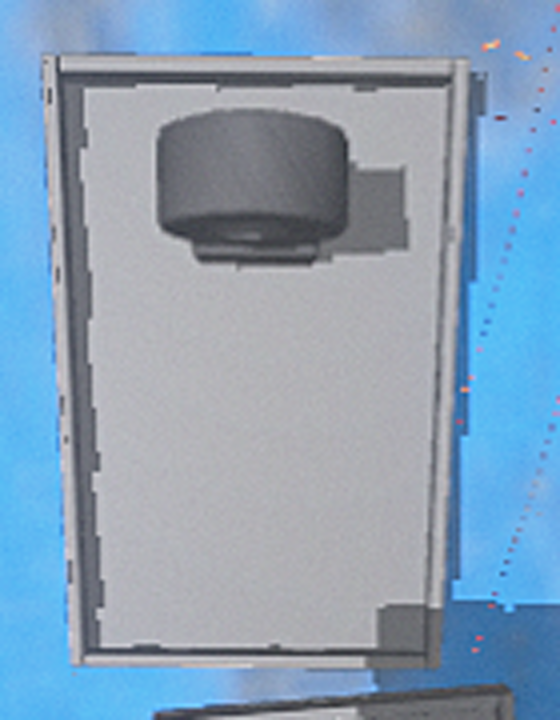

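View pics/w6b.png

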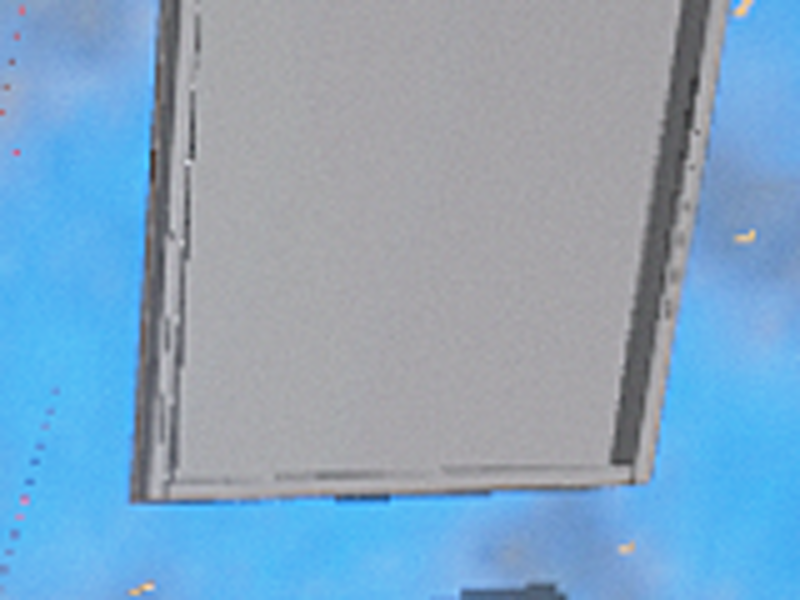

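```bash
python3 - <<'E'
from h import *
C=cal("w6");D=cal("w1");a=lambda x,y:(185+x/4,y/4);b=lambda x,y:(320+x/5,y/5);w=lambda x,y:(170+x/4,y/4)
P=np.array([onz(C,a(*c),14)[:2] for c in [(43,57),(468,60),(439,665),(73,663)]]);print(P,P.mean(0),np.linalg.norm(np.diff(P,axis=0),axis=1))
print("yaws",[np.arctan2(*(P[1]-P[0])[::-1]),np.arctan2(*(P[2]-P[3])[::-1]),-np.arctan2(*(P[0]-P[3])),-np.arctan2(*(P[1]-P[2]))])
m=P.mean(0);y=-0.05
print("place",m-32*np.array([-np.sin(y),np.cos(y)]))
print(tri([(C,a(73,663)),(D,w(35,268))]),tri([(C,a(439,665)),(D,w(303,310))]))
print("spacer low",[onz(C,b(*p),14)[:2] for p in [(150,500),(650,485)]],tri([(C,b(150,500)),(D,w(475,130))]),tri([(C,b(650,485)),(D,w(751,160))]))
E
```

```text
[[381.7  434.82]
 [484.59 429.07]
 [476.17 280.99]
 [373.41 286.69]] [428.97 357.89] [103.06 148.31 102.91]
yaws [np.float64(-0.055891750334590345), np.float64(-0.05538426796544134), np.float64(-0.05585548430002106), np.float64(-0.05683927125925121)]
place [427.37 325.93]
(array([372.46, 285.49,   6.31]), [np.float64(0.5752207439373698), np.float64(0.5752207439373805)]) (array([477.02, 280.04,   8.59]), [np.float64(0.16904608244360586), np.float64(0.16904608244356542)])
spacer low [array([534.83, 348.52]), array([638.37, 345.81])] (array([536.31, 348.17,   7.71]), [np.float64(0.6910535634639514), np.float64(0.6910535634640537)]) (array([638.13, 345.59,  14.05]), [np.float64(0.2746606293306954), np.float64(0.2746606293308659)])
```

>>> carry_out([
  {"delta_pos": [-1.5, 55, 0], "turn": [0, 0, 0], "hand": 0.3},
  {"delta_pos": [-1.5, 64.5, -30], "turn": [0, 0, 0], "hand": 0.3},
  {"delta_pos": [-1.5, 64.5, -80], "turn": [0, 0, 0], "hand": 0.3},
  {"delta_pos": [-1.5, 64.5, -110], "turn": [0, 0, 0], "hand": 0.3},
  {"delta_pos": [-1.5, 64.5, -122], "turn": [0, 0, 0], "hand": 0.3},
  {"delta_pos": [-1.5, 64.5, -125], "turn": [0, 0, 0], "hand": 0.3},
  {"delta_pos": [-1.5, 64.5, -125], "turn": [0, 0, 0], "hand": 0.3},
])

```text
clock: 6.82
eef_pos: [428.2, 325.0, 23.6]
eef_rot: [3.14, -0.001, 1.52]
wrist_force: [-0.4, -0.4, -1.1]
finger_gap: 42.7
```

>>> carry_out([
  {"delta_pos": [0, 0, -1], "turn": [0, 0, 0], "hand": 0.3},
  {"delta_pos": [0, 0, -1.5], "turn": [0, 0, 0], "hand": 0.3},
])

```text
clock: 7.08
eef_pos: [427.8, 325.1, 21.5]
eef_rot: [3.141, -0.001, 1.521]
wrist_force: [0.2, 0.4, -1.8]
finger_gap: 42.6
```

>>> carry_out([
  {"delta_pos": [0, 0, -0.7], "turn": [0, 0, 0], "hand": 0.3},
  {"delta_pos": [0, 0, -1], "turn": [0, 0, 0], "hand": 0.3},
  {"delta_pos": [0, 0, -1], "turn": [0, 0, 0], "hand": 0.3},
])

```text
clock: 7.45
eef_pos: [427.7, 325.1, 20.4]
eef_rot: [3.141, -0.0, 1.521]
wrist_force: [-2.6, -0.8, 4.6]
finger_gap: 42.5
```

>>> carry_out([
  {"delta_pos": [0, 0, 0], "turn": [0, 0, 0], "hand": 0.6},
  {"delta_pos": [0, 0, 0], "turn": [0, 0, 0], "hand": 0.65},
  {"delta_pos": [0, 0, 0], "turn": [0, 0, 0], "hand": 0.65},
  {"delta_pos": [0, 0, 20], "turn": [0, 0, 0], "hand": 0.65},
  {"delta_pos": [0, 0, 60], "turn": [0, 0, 0], "hand": 0.65},
  {"delta_pos": [0, -60, 110], "turn": [0, 0, 0.145], "hand": 1},
  {"delta_pos": [0, -120, 150], "turn": [0, 0, 0.145], "hand": 1},
  {"delta_pos": [0, -120, 150], "turn": [0, 0, 0.145], "hand": 1},
])

```text
clock: 8.45
eef_pos: [428.0, 203.2, 172.0]
eef_rot: [3.139, -0.001, 1.664]
wrist_force: [0.1, 0.5, 0.5]
finger_gap: 87.4
```

```bash
python3 - <<'E'
from h import *
s=read_state();print(s["clock"],s["eef_pos"],s["eef_rot"],s["wrist_force"],s["moment"],s["finger_gap"])
snap("wrist","w7")
E
```

```text
8.45 [427.97 203.25 172.01] [ 3.14 -0.    1.66] [0.15 0.53 0.45] [-0.03  0.04  0.02] 87.37638737791696
```

View pics/w7.png

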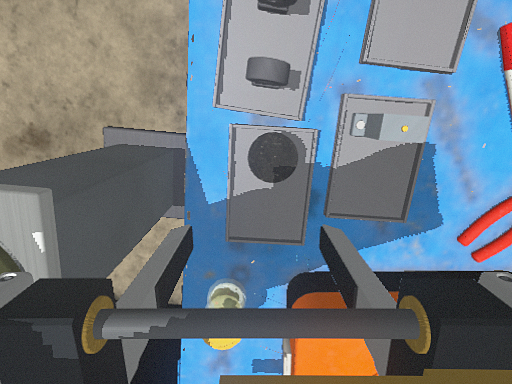

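```bash
python3 - <<'E'
from h import *
crop("w7","w7a",210,40,450,250,3)
E
```

```text
(no output)
```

View pics/w7a.png

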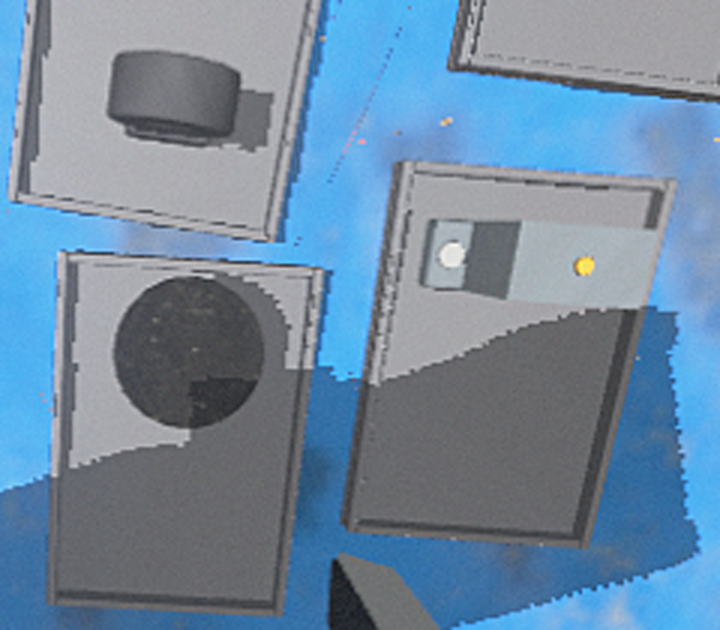

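```bash
python3 - <<'E'
from h import *
C=cal("w7");a=lambda x,y:(210+x/3,40+y/3)
for n,cs,cp in [("cap",[(60,252),(324,268),(279,613),(50,604)],(0,0)),("bear",[(398,160),(676,181),(585,547),(345,530)],0)]:
    P=np.array([onz(C,a(*c),14)[:2] for c in cs]);d=P[1]+P[2]-P[0]-P[3];y=np.arctan2(d[1],d[0]);m=P.mean(0)
    print(n,P,m,np.linalg.norm(np.diff(P,axis=0),axis=1),"yaw",y,"place",m-32*np.array([-np.sin(y),np.cos(y)]))
E
```

```text
cap [[394.22 268.81]
 [497.14 272.33]
 [500.44 124.18]
 [399.95 119.22]] [447.94 196.13] [102.99 148.19 100.61] yaw 0.04166609586812608 place [449.27 164.16]
bear [[518.63 314.01]
 [624.25 315.96]
 [626.37 167.21]
 [523.03 165.33]] [573.07 240.63] [105.64 148.76 103.36] yaw 0.01835587669188848 place [573.66 208.63]
```

>>> carry_out([
  {"delta_pos": [14, -298, 15], "turn": [0, 0, 0], "hand": 1},
  {"delta_pos": [14, -298, 15], "turn": [0, 0, 0], "hand": 1},
  {"delta_pos": [14, -298, 15], "turn": [0, 0, 0], "hand": 1},
  {"delta_pos": [14, -298, 15], "turn": [0, 0, 0], "hand": 1},
  {"delta_pos": [14, -298, 15], "turn": [0, 0, 0], "hand": 1},
  {"delta_pos": [14, -298, 15], "turn": [0, 0, 0], "hand": 1},
  {"delta_pos": [14, -298, 15], "turn": [0, 0, 0], "hand": 1},
])

```text
clock: 9.38
eef_pos: [441.5, -92.4, 184.5]
eef_rot: [-3.141, -0.0, 1.666]
wrist_force: [-0.1, -0.2, -0.4]
finger_gap: 94.2
```

>>> carry_out([
  {"delta_pos": [0, 0, -30], "turn": [0, 0, 0], "hand": 1},
  {"delta_pos": [0, 0, -55], "turn": [0, 0, 0], "hand": 1},
  {"delta_pos": [0, 0, -55], "turn": [0, 0, 0], "hand": 1},
])

```text
clock: 9.75
eef_pos: [440.9, -91.5, 128.7]
eef_rot: [-3.139, -0.001, 1.668]
wrist_force: [0.5, -0.4, 0.2]
finger_gap: 94.0
```

```bash
python3 - <<'E'
from h import *
s=read_state();print(s["clock"],s["eef_pos"],s["eef_rot"],s["wrist_force"],s["moment"],s["finger_gap"])
snap("side","s8");crop("s8","s8a",190,140,310,260,6)
snap("wrist","w8")
E
```

```text
9.75 [440.87 -91.55 128.72] [-3.14 -0.    1.67] [ 0.47 -0.45  0.17] [-0.09  0.08  0.03] 94.02464683474383
```

View pics/s8a.png

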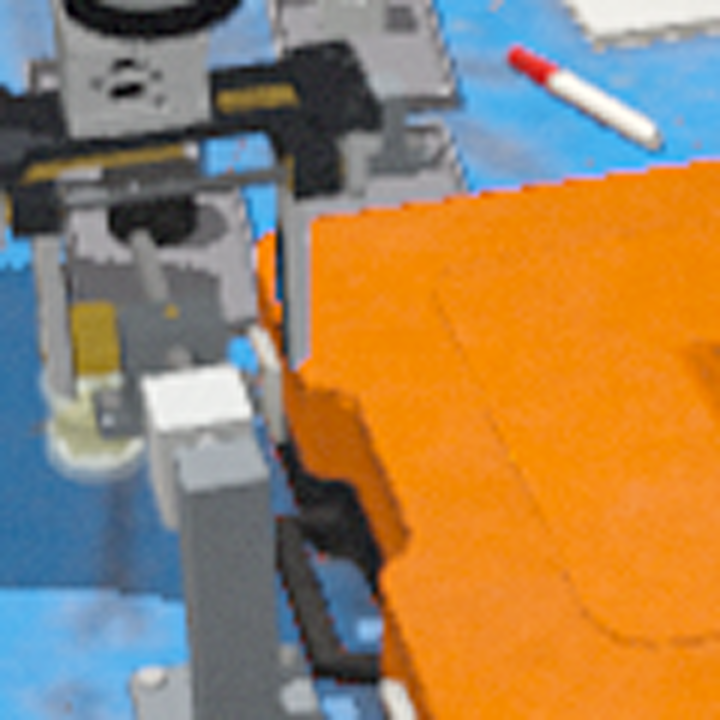

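View pics/w8.png

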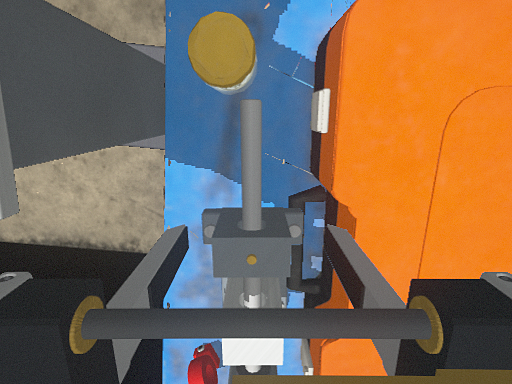

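>>> carry_out([
  {"delta_pos": [0, 0, 0], "turn": [0, 0, 0], "hand": 0.6},
  {"delta_pos": [0, 0, 0], "turn": [0, 0, 0], "hand": 0.4},
  {"delta_pos": [0, 0, 0], "turn": [0, 0, 0], "hand": 0.3},
  {"delta_pos": [0, 0, 0], "turn": [0, 0, 0], "hand": 0.3},
  {"delta_pos": [0, 0, 0], "turn": [0, 0, 0], "hand": 0.3},
  {"delta_pos": [0, 0, 0], "turn": [0, 0, 0], "hand": 0.3},
], squeeze=40)

```text
clock: 10.6
eef_pos: [440.7, -93.1, 129.9]
eef_rot: [-3.139, -0.0, 1.666]
wrist_force: [-8.7, -1.0, 5.8]
finger_gap: 45.6
```

>>> carry_out([
  {"delta_pos": [0, 0, 4], "turn": [0, 0, 0], "hand": 0.3},
  {"delta_pos": [0, 0, 4], "turn": [0, 0, 0], "hand": 0.3},
  {"delta_pos": [-1.5, 15, 4], "turn": [0, 0, 0], "hand": 0.3},
  {"delta_pos": [-1.5, 15, 4], "turn": [0, 0, 0], "hand": 0.3},
])

```text
clock: 11.1
eef_pos: [439.9, -77.0, 133.9]
eef_rot: [-3.141, -0.0, 1.667]
wrist_force: [0.3, 0.3, -0.1]
finger_gap: 45.9
```

>>> carry_out([
  {"delta_pos": [-1.9, 20, 0], "turn": [0, 0, 0], "hand": 0.3},
  {"delta_pos": [-3.9, 40, 0], "turn": [0, 0, 0], "hand": 0.3},
  {"delta_pos": [-5.8, 60, 0], "turn": [0, 0, 0], "hand": 0.3},
])

```text
clock: 11.48
eef_pos: [434.2, -17.3, 133.9]
eef_rot: [3.142, 0.0, 1.666]
wrist_force: [0.3, -0.7, -1.4]
finger_gap: 45.9
```

>>> carry_out([
  {"delta_pos": [-1.9, 20, 0], "turn": [0, 0, 0], "hand": 0.3},
  {"delta_pos": [-3.9, 40, 0], "turn": [0, 0, 0], "hand": 0.3},
  {"delta_pos": [-4.9, 50, 0], "turn": [0, 0, 0], "hand": 0.3},
  {"delta_pos": [-4.9, 50, 0], "turn": [0, 0, 0], "hand": 0.3},
])

```text
clock: 11.98
eef_pos: [429.3, 32.3, 133.9]
eef_rot: [3.142, 0.0, 1.667]
wrist_force: [0.8, -0.1, -1.9]
finger_gap: 46.2
```

```bash
python3 - <<'E'
from h import *
s=read_state();print(s["clock"],s["eef_pos"],s["eef_rot"],s["wrist_force"],s["moment"],s["finger_gap"])
snap("side","s9");crop("s9","s9a",190,120,310,240,6)
E
```

```text
11.975 [429.33  32.25 133.95] [3.14 0.   1.67] [ 0.8  -0.06 -1.89] [-0.04  0.08 -0.  ] 46.231836974935234
```

View pics/s9a.png

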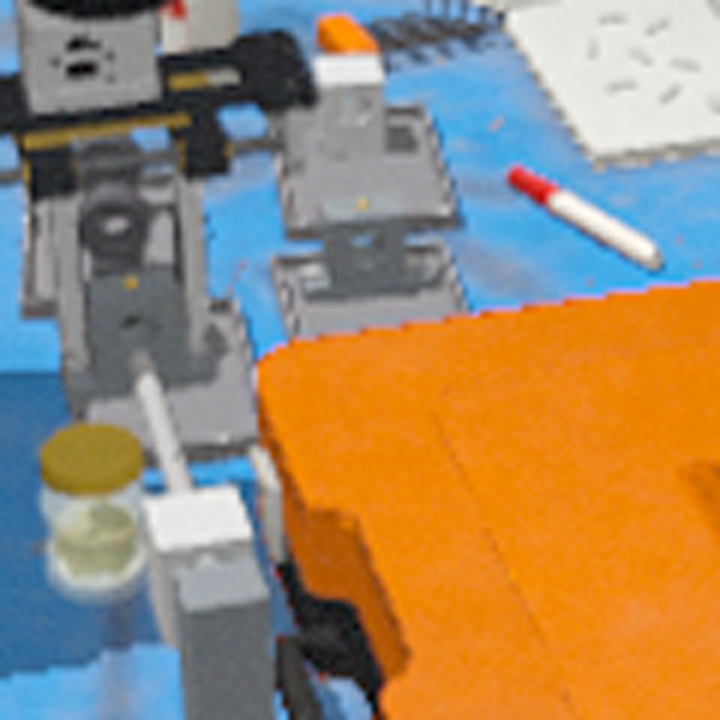

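>>> carry_out([
  {"delta_pos": [10, 40, 16], "turn": [0, 0, -0.075], "hand": 0.3},
  {"delta_pos": [55, 80, 16], "turn": [0, 0, -0.075], "hand": 0.3},
  {"delta_pos": [100, 120, 16], "turn": [0, 0, -0.075], "hand": 0.3},
  {"delta_pos": [145, 160, 16], "turn": [0, 0, -0.075], "hand": 0.3},
  {"delta_pos": [145, 177, -10], "turn": [0, 0, -0.075], "hand": 0.3},
  {"delta_pos": [145, 177, -60], "turn": [0, 0, -0.075], "hand": 0.3},
  {"delta_pos": [145, 177, -95], "turn": [0, 0, -0.075], "hand": 0.3},
  {"delta_pos": [145, 177, -95], "turn": [0, 0, -0.075], "hand": 0.3},
])

```text
clock: 13.02
eef_pos: [573.2, 207.9, 36.4]
eef_rot: [-3.137, 0.001, 1.59]
wrist_force: [0.0, 0.3, -1.2]
finger_gap: 45.9
```

```bash
python3 - <<'E'
from h import *
s=read_state();print(s["clock"],s["eef_pos"],s["eef_rot"],s["wrist_force"],s["moment"],s["finger_gap"])
snap("wrist","w10")
E
```

```text
13.025 [573.2  207.85  36.44] [-3.14  0.    1.59] [ 0.04  0.32 -1.19] [-0.05  0.02  0.03] 45.87236331749971
```

View pics/w10.png

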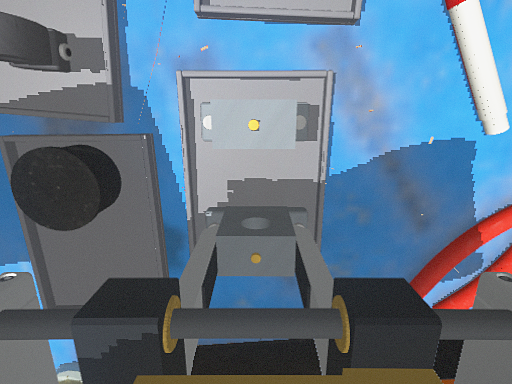

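>>> carry_out([
  {"delta_pos": [0.3, 0, -6], "turn": [0, 0, 0], "hand": 0.3},
  {"delta_pos": [0.3, 0, -9], "turn": [0, 0, 0], "hand": 0.3},
  {"delta_pos": [0.3, 0, -10], "turn": [0, 0, 0], "hand": 0.3},
  {"delta_pos": [0.3, 0, -10], "turn": [0, 0, 0], "hand": 0.3},
])

```text
clock: 13.58
eef_pos: [574.8, 209.0, 29.2]
eef_rot: [3.141, -0.0, 1.591]
wrist_force: [-0.2, 0.4, -1.3]
finger_gap: 46.1
```

>>> carry_out([
  {"delta_pos": [0, 0, -0.7], "turn": [0, 0, 0], "hand": 0.3},
  {"delta_pos": [0, 0, -1.2], "turn": [0, 0, 0], "hand": 0.3},
  {"delta_pos": [0, 0, -1.2], "turn": [0, 0, 0], "hand": 0.3},
])

```text
clock: 13.95
eef_pos: [574.6, 209.0, 27.7]
eef_rot: [-3.142, 0.0, 1.591]
wrist_force: [0.2, 0.3, -1.9]
finger_gap: 45.7
```

>>> carry_out([
  {"delta_pos": [0, 0, -0.7], "turn": [0, 0, 0], "hand": 0.3},
  {"delta_pos": [0, 0, -1], "turn": [0, 0, 0], "hand": 0.3},
  {"delta_pos": [0, 0, -1], "turn": [0, 0, 0], "hand": 0.3},
])

```text
clock: 14.32
eef_pos: [574.7, 209.0, 27.1]
eef_rot: [3.141, -0.0, 1.591]
wrist_force: [-2.0, -0.1, 4.6]
finger_gap: 45.9
```

>>> carry_out([
  {"delta_pos": [0, 0, 0], "turn": [0, 0, 0], "hand": 0.6},
  {"delta_pos": [0, 0, 0], "turn": [0, 0, 0], "hand": 0.7},
  {"delta_pos": [0, 0, 0], "turn": [0, 0, 0], "hand": 0.7},
  {"delta_pos": [0, 0, 20], "turn": [0, 0, 0], "hand": 0.7},
  {"delta_pos": [0, 0, 60], "turn": [0, 0, 0], "hand": 0.7},
  {"delta_pos": [-30, -40, 100], "turn": [0, 0, 0.075], "hand": 1},
  {"delta_pos": [-60, -80, 135], "turn": [0, 0, 0.075], "hand": 1},
  {"delta_pos": [-80, -120, 150], "turn": [0, 0, 0.075], "hand": 1},
])

```text
clock: 15.32
eef_pos: [494.1, 88.0, 180.2]
eef_rot: [3.137, 0.0, 1.666]
wrist_force: [0.1, 0.1, 0.9]
finger_gap: 92.0
```

```bash
python3 - <<'E'
from h import *
s=read_state();print(s["clock"],s["eef_pos"],s["eef_rot"],s["wrist_force"],s["moment"],s["finger_gap"])
snap("wrist","w11")
E
```

```text
15.325 [494.15  88.03 180.23] [3.14 0.   1.67] [0.13 0.13 0.92] [-0.07 -0.02  0.03] 91.95240379630555
```

View pics/w11.png

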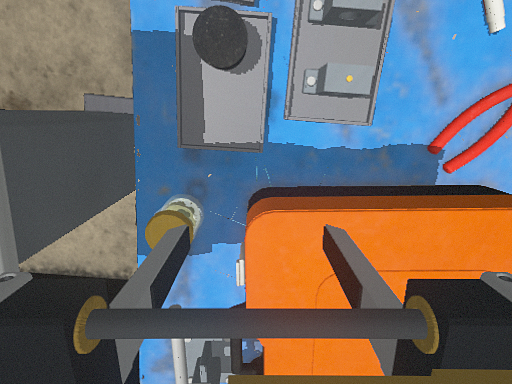

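>>> carry_out([
  {"delta_pos": [-43, -289, 40], "turn": [0, 0, 0], "hand": 1},
  {"delta_pos": [-43, -289, 40], "turn": [0, 0, 0], "hand": 1},
  {"delta_pos": [-43, -289, 40], "turn": [0, 0, 0], "hand": 1},
  {"delta_pos": [-43, -289, 40], "turn": [0, 0, 0], "hand": 1},
  {"delta_pos": [-43, -289, 40], "turn": [0, 0, 0], "hand": 1},
  {"delta_pos": [-43, -289, 40], "turn": [0, 0, 0], "hand": 1},
  {"delta_pos": [-43, -289, 40], "turn": [0, 0, 0], "hand": 1},
])

```text
clock: 16.25
eef_pos: [451.7, -199.6, 217.4]
eef_rot: [3.141, 0.0, 1.666]
wrist_force: [-0.1, 0.2, 0.7]
finger_gap: 94.0
```

```bash
python3 - <<'E'
from h import *
s=read_state();print(s["clock"],s["eef_pos"],s["eef_rot"],s["wrist_force"],s["moment"],s["finger_gap"])
snap("wrist","w12");crop("w12","w12a",190,60,350,220,5)
E
```

```text
16.25 [ 451.65 -199.65  217.39] [3.14 0.   1.67] [-0.07  0.17  0.67] [-0.04  0.06  0.01] 93.98746054002619
```

View pics/w12a.png

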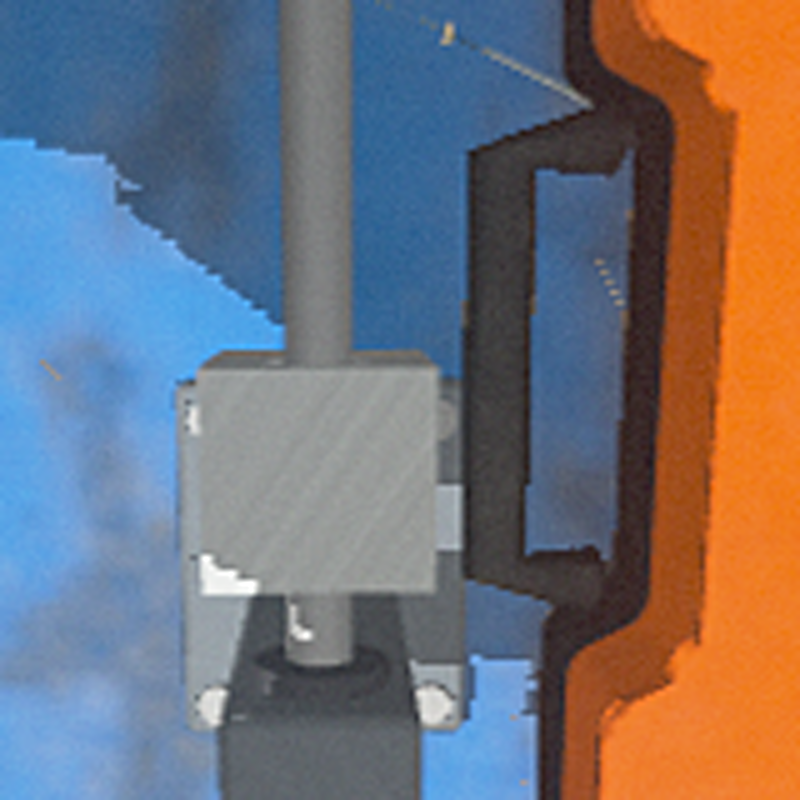

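View pics/w12.png

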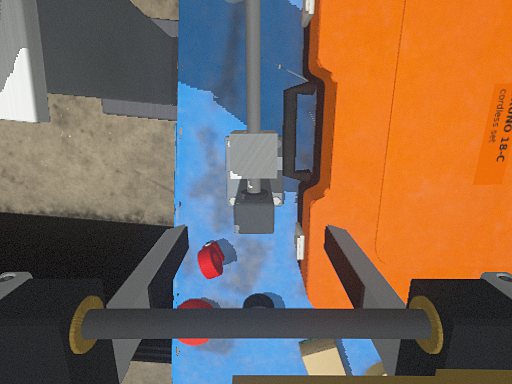

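```bash
python3 - <<'E'
from h import *
C=cal("w12");a=lambda x,y:(190+x/5,60+y/5);D=cal("w2");b=lambda x,y:(210+x/4,120+y/4)
cs=[(197,368),(436,368),(436,594),(200,594)]
P=np.array([onz(C,a(*c),159)[:2] for c in cs]);print(P,P.mean(0))
d=[(152,272),(305,270),(302,400),(152,400)]
for p,q in zip(cs,d): print(tri([(C,a(*p)),(D,b(*q))]))
print("bar",onz(C,a(315,20),145),onz(C,a(318,330),145),onz(C,a(320,620),145))
E
```

```text
[[ 425.93 -137.35]
 [ 465.39 -133.61]
 [ 469.85 -171.75]
 [ 429.05 -175.62]] [ 447.56 -154.59]
(array([ 425.8 , -137.34,  160.76]), [np.float64(0.30222122181625416), np.float64(0.3022212218162326)])
(array([ 466.32, -133.2 ,  160.65]), [np.float64(1.109583842590533), np.float64(1.1095838425905447)])
(array([ 470.44, -170.99,  161.28]), [np.float64(0.8598871775393125), np.float64(0.8598871775393976)])
(array([ 428.94, -175.71,  158.85]), [np.float64(0.10925982620472463), np.float64(0.10925982620475787)])
bar [440.27 -80.98 145.  ] [ 445.3 -130.   145. ] [ 450.47 -181.79  145.  ]
```

>>> carry_out([
  {"delta_pos": [-4, 45, 0], "turn": [0, 0, 0], "hand": 1},
  {"delta_pos": [-4, 45, 0], "turn": [0, 0, 0], "hand": 1},
  {"delta_pos": [-4, 45, -50], "turn": [0, 0, 0], "hand": 1},
  {"delta_pos": [-4, 45, -93], "turn": [0, 0, 0], "hand": 1},
  {"delta_pos": [-4, 45, -93], "turn": [0, 0, 0], "hand": 1},
  {"delta_pos": [-4, 45, -93], "turn": [0, 0, 0], "hand": 0.6},
  {"delta_pos": [-4, 45, -93], "turn": [0, 0, 0], "hand": 0.4},
  {"delta_pos": [-4, 45, -93], "turn": [0, 0, 0], "hand": 0.3},
])

```text
clock: 17.3
eef_pos: [448.1, -155.2, 124.8]
eef_rot: [3.14, 0.001, 1.666]
wrist_force: [0.5, 0.3, -0.2]
finger_gap: 67.6
```

>>> carry_out([
  {"delta_pos": [0, 0, 0], "turn": [0, 0, 0], "hand": 0.3},
  {"delta_pos": [0, 0, 0], "turn": [0, 0, 0], "hand": 0.3},
  {"delta_pos": [0, 0, 0], "turn": [0, 0, 0], "hand": 0.3},
  {"delta_pos": [0, 0, 0], "turn": [0, 0, 0], "hand": 0.3},
], squeeze=35)

```text
clock: 17.8
eef_pos: [447.0, -155.1, 123.8]
eef_rot: [-3.14, -0.0, 1.666]
wrist_force: [-6.5, -0.5, 5.2]
finger_gap: 40.0
```

>>> carry_out([
  {"delta_pos": [0, 0, 4], "turn": [0, 0, 0], "hand": 0.3},
  {"delta_pos": [0, 0, 4], "turn": [0, 0, 0], "hand": 0.3},
  {"delta_pos": [-1.5, 15, 4], "turn": [0, 0, 0], "hand": 0.3},
  {"delta_pos": [-1.5, 15, 4], "turn": [0, 0, 0], "hand": 0.3},
])

```text
clock: 18.3
eef_pos: [446.0, -138.9, 127.6]
eef_rot: [-3.141, -0.0, 1.667]
wrist_force: [0.6, -0.2, -0.7]
finger_gap: 39.9
```

>>> carry_out([
  {"delta_pos": [-2.4, 25, 0], "turn": [0, 0, 0], "hand": 0.3},
  {"delta_pos": [-4.8, 50, 0], "turn": [0, 0, 0], "hand": 0.3},
  {"delta_pos": [-7.3, 75, 0], "turn": [0, 0, 0], "hand": 0.3},
  {"delta_pos": [-9.7, 100, 0], "turn": [0, 0, 0], "hand": 0.3},
  {"delta_pos": [-9.7, 100, 0], "turn": [0, 0, 0], "hand": 0.3},
])

```text
clock: 18.92
eef_pos: [436.4, -39.0, 127.8]
eef_rot: [3.141, 0.0, 1.668]
wrist_force: [0.3, 0.5, -1.3]
finger_gap: 40.0
```

>>> carry_out([
  {"delta_pos": [-2.4, 25, 0], "turn": [0, 0, 0], "hand": 0.3},
  {"delta_pos": [-4.8, 50, 0], "turn": [0, 0, 0], "hand": 0.3},
  {"delta_pos": [-6.8, 70, 0], "turn": [0, 0, 0], "hand": 0.3},
  {"delta_pos": [-6.8, 70, 0], "turn": [0, 0, 0], "hand": 0.3},
])

```text
clock: 19.42
eef_pos: [429.8, 30.1, 127.8]
eef_rot: [3.142, 0.0, 1.667]
wrist_force: [-0.2, -0.3, -1.8]
finger_gap: 39.8
```

```bash
python3 - <<'E'
from h import *
s=read_state();print(s["clock"],s["eef_pos"],s["eef_rot"],s["wrist_force"],s["moment"],s["finger_gap"])
snap("side","s13");crop("s13","s13a",190,120,310,240,5)
E
```

```text
19.425 [429.76  30.06 127.76] [3.14 0.   1.67] [-0.22 -0.28 -1.81] [-0.06  0.02  0.07] 39.75773407763634
```

View pics/s13a.png

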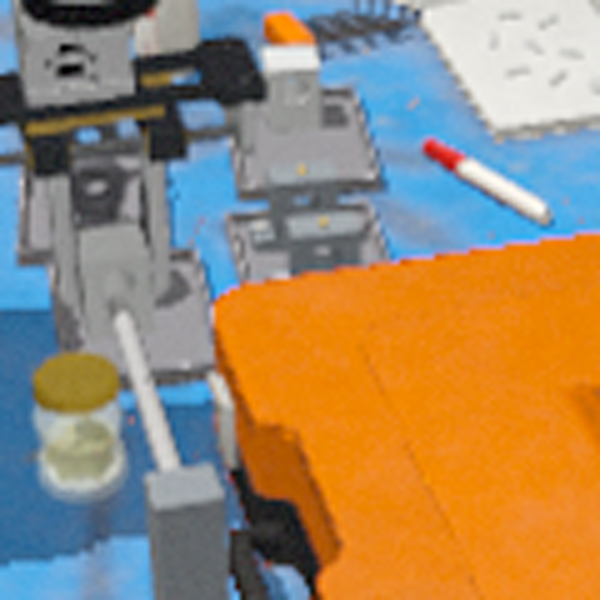

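>>> carry_out([
  {"delta_pos": [20, 50, 25], "turn": [0, 0, -0.117], "hand": 0.3},
  {"delta_pos": [50, 100, 25], "turn": [0, 0, -0.117], "hand": 0.3},
  {"delta_pos": [80, 150, 25], "turn": [0, 0, -0.117], "hand": 0.3},
  {"delta_pos": [110, 200, 25], "turn": [0, 0, -0.117], "hand": 0.3},
  {"delta_pos": [135, 250, 25], "turn": [0, 0, -0.117], "hand": 0.3},
  {"delta_pos": [155, 285, 25], "turn": [0, 0, -0.117], "hand": 0.3},
  {"delta_pos": [155, 285, 25], "turn": [0, 0, -0.117], "hand": 0.3},
  {"delta_pos": [155, 285, 25], "turn": [0, 0, -0.117], "hand": 0.3},
])

```text
clock: 20.48
eef_pos: [584.9, 313.5, 152.2]
eef_rot: [-3.141, 0.001, 1.548]
wrist_force: [0.4, 0.3, -1.0]
finger_gap: 40.2
```

```bash
python3 - <<'E'
from h import *
s=read_state();print(s["clock"],s["eef_pos"],s["eef_rot"],s["wrist_force"],s["moment"],s["finger_gap"])
snap("wrist","w14");crop("w14","w14a",180,0,340,200,4)
E
```

```text
20.475 [584.91 313.48 152.25] [-3.14  0.    1.55] [ 0.36  0.35 -1.  ] [-0.1   0.11  0.01] 40.16436409619678
```

View pics/w14.png

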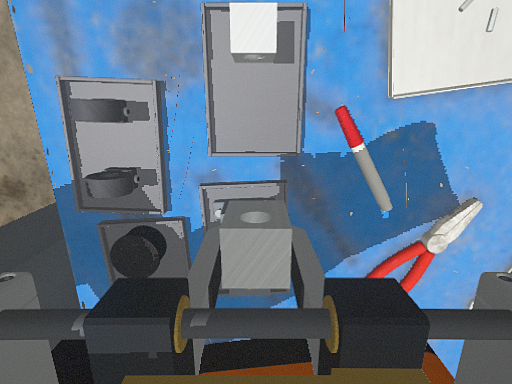

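View pics/w14a.png

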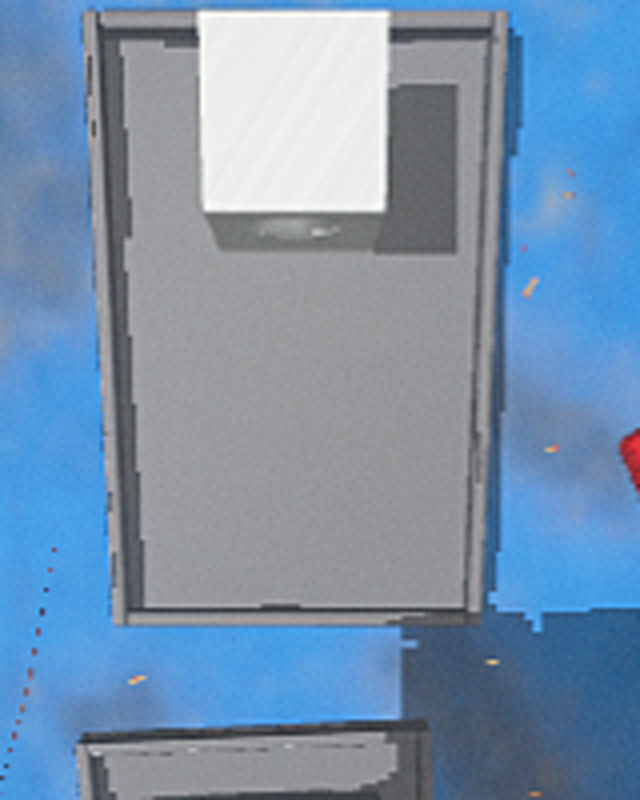

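```bash
python3 - <<'E'
from h import *
C=cal("w14");a=lambda x,y:(180+x/4,y/4)
P=np.array([onz(C,a(*c),14)[:2] for c in [(85,12),(508,12),(480,625),(114,625)]]);d=P[1]+P[2]-P[0]-P[3];y=np.arctan2(d[1],d[0]);m=P.mean(0)
print(P,m,np.linalg.norm(np.diff(P,axis=0),axis=1),"yaw",y,"place",m-32*np.array([-np.sin(y),np.cos(y)]))
E
```

```text
[[538.08 497.9 ]
 [641.18 495.52]
 [637.83 346.15]
 [534.31 348.52]] [587.85 422.02] [103.13 149.41 103.55] yaw -0.02299914215297646 place [587.11 390.03]
```

>>> carry_out([
  {"delta_pos": [1.5, 40, 0], "turn": [0, 0, 0], "hand": 0.3},
  {"delta_pos": [2.6, 74.5, -20], "turn": [0, 0, 0], "hand": 0.3},
  {"delta_pos": [2.6, 74.5, -70], "turn": [0, 0, 0], "hand": 0.3},
  {"delta_pos": [2.6, 74.5, -110], "turn": [0, 0, 0], "hand": 0.3},
  {"delta_pos": [2.6, 74.5, -125], "turn": [0, 0, 0], "hand": 0.3},
  {"delta_pos": [2.6, 74.5, -130], "turn": [0, 0, 0], "hand": 0.3},
  {"delta_pos": [2.6, 74.5, -130.5], "turn": [0, 0, 0], "hand": 0.3},
  {"delta_pos": [2.6, 74.5, -130.5], "turn": [0, 0, 0], "hand": 0.3},
])

```text
clock: 21.52
eef_pos: [587.9, 389.7, 23.9]
eef_rot: [3.14, -0.001, 1.549]
wrist_force: [-0.4, -0.1, -1.1]
finger_gap: 40.1
```

>>> carry_out([
  {"delta_pos": [0, 0, -0.7], "turn": [0, 0, 0], "hand": 0.3},
  {"delta_pos": [0, 0, -1.2], "turn": [0, 0, 0], "hand": 0.3},
  {"delta_pos": [0, 0, -1.2], "turn": [0, 0, 0], "hand": 0.3},
])

```text
clock: 21.9
eef_pos: [587.2, 389.5, 21.1]
eef_rot: [-3.142, 0.0, 1.549]
wrist_force: [-0.3, -0.2, -1.7]
finger_gap: 40.0
```

>>> carry_out([
  {"delta_pos": [0, 0, -0.7], "turn": [0, 0, 0], "hand": 0.3},
  {"delta_pos": [0, 0, -1], "turn": [0, 0, 0], "hand": 0.3},
  {"delta_pos": [0, 0, -1], "turn": [0, 0, 0], "hand": 0.3},
])

```text
clock: 22.28
eef_pos: [587.3, 389.6, 20.8]
eef_rot: [3.141, -0.0, 1.549]
wrist_force: [-2.3, -1.9, 6.0]
finger_gap: 40.2
```

>>> carry_out([
  {"delta_pos": [0, 0, 0], "turn": [0, 0, 0], "hand": 0.6},
  {"delta_pos": [0, 0, 0], "turn": [0, 0, 0], "hand": 0.65},
  {"delta_pos": [0, 0, 0], "turn": [0, 0, 0], "hand": 0.65},
  {"delta_pos": [0, 0, 20], "turn": [0, 0, 0], "hand": 0.65},
  {"delta_pos": [0, 0, 60], "turn": [0, 0, 0], "hand": 0.65},
  {"delta_pos": [0, -40, 110], "turn": [0, 0, 0], "hand": 1},
  {"delta_pos": [0, -80, 155], "turn": [0, 0, 0], "hand": 1},
  {"delta_pos": [-20, -120, 190], "turn": [0, 0, 0], "hand": 1},
])

```text
clock: 23.28
eef_pos: [567.7, 268.1, 213.6]
eef_rot: [3.138, -0.001, 1.548]
wrist_force: [0.4, 0.7, -0.5]
finger_gap: 87.9
```

```bash
python3 - <<'E'
from h import *
s=read_state();print(s["clock"],s["eef_pos"],s["eef_rot"],s["wrist_force"],s["joints"],s["finger_gap"])
snap("wrist","w15")
E
```

```text
23.275 [567.66 268.07 213.6 ] [ 3.14 -0.    1.55] [ 0.4   0.73 -0.53] [ 0.38  0.47  1.27 -0.    1.4   0.41] 87.90834992714288
```

View pics/w15.png

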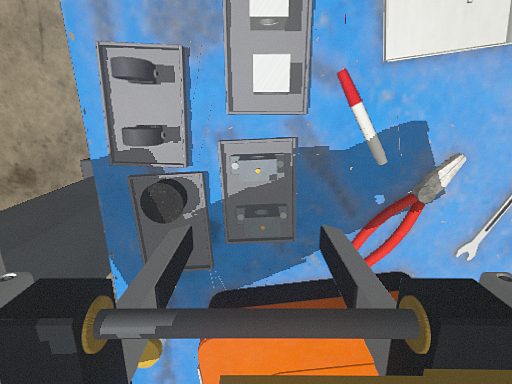

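>>> carry_out([
  {"delta_pos": [-97, -750, 10], "turn": [0, 0, 0], "hand": 1},
  {"delta_pos": [-97, -750, 10], "turn": [0, 0, 0], "hand": 1},
  {"delta_pos": [-97, -750, 10], "turn": [0, 0, 0], "hand": 1},
  {"delta_pos": [-97, -750, 10], "turn": [0, 0, 0], "hand": 1},
  {"delta_pos": [-97, -750, 10], "turn": [0, 0, 0], "hand": 1},
  {"delta_pos": [-97, -750, 10], "turn": [0, 0, 0], "hand": 1},
  {"delta_pos": [-97, -750, 10], "turn": [0, 0, 0], "hand": 1},
  {"delta_pos": [-97, -750, 10], "turn": [0, 0, 0], "hand": 1},
])

```text
clock: 24.32
eef_pos: [502.6, -228.3, 218.4]
eef_rot: [3.14, 0.001, 1.549]
wrist_force: [2.3, -0.1, 0.2]
finger_gap: 93.9
```

```bash
python3 - <<'E'
from h import *
s=read_state();print(s["clock"],s["eef_pos"],s["eef_rot"],s["wrist_force"],s["joints"],s["finger_gap"])
E
```

```text
24.325 [ 502.65 -228.32  218.37] [3.14 0.   1.55] [ 2.26 -0.06  0.2 ] [-0.49  0.29  1.5   0.    1.35 -0.47] 93.85564284010881
```

>>> carry_out([
  {"delta_pos": [-32, -252, 0], "turn": [0, 0, 0], "hand": 1},
  {"delta_pos": [-32, -252, 0], "turn": [0, 0, 0], "hand": 1},
  {"delta_pos": [-32, -252, 0], "turn": [0, 0, 0], "hand": 1},
  {"delta_pos": [-32, -252, 0], "turn": [0, 0, 0], "hand": 1},
  {"delta_pos": [-32, -252, 0], "turn": [0, 0, 0], "hand": 1},
  {"delta_pos": [-32, -252, 0], "turn": [0, 0, 0], "hand": 1},
  {"delta_pos": [-32, -252, 0], "turn": [0, 0, 0], "hand": 1},
])

```text
clock: 25.2
eef_pos: [471.8, -477.1, 217.6]
eef_rot: [3.141, 0.001, 1.55]
wrist_force: [0.4, 0.4, 0.4]
finger_gap: 93.6
```

```bash
python3 - <<'E'
from h import *
s=read_state();print(s["clock"],s["eef_pos"],s["eef_rot"],s["wrist_force"],s["joints"],s["finger_gap"])
snap("wrist","w16");crop("w16","w16a",140,80,340,230,4)
E
```

```text
25.2 [ 471.75 -477.12  217.64] [3.14 0.   1.55] [0.38 0.41 0.38] [-0.85  0.57  1.11  0.    1.46 -0.83] 93.63389582403468
```

View pics/w16.png

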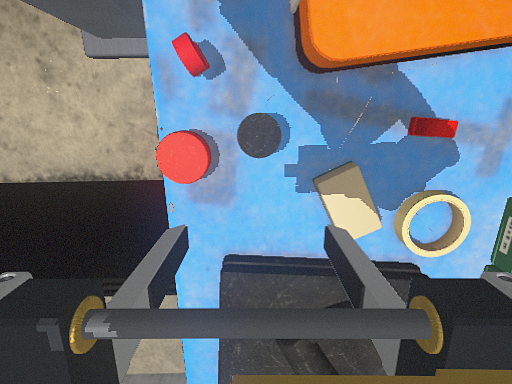

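View pics/w16a.png

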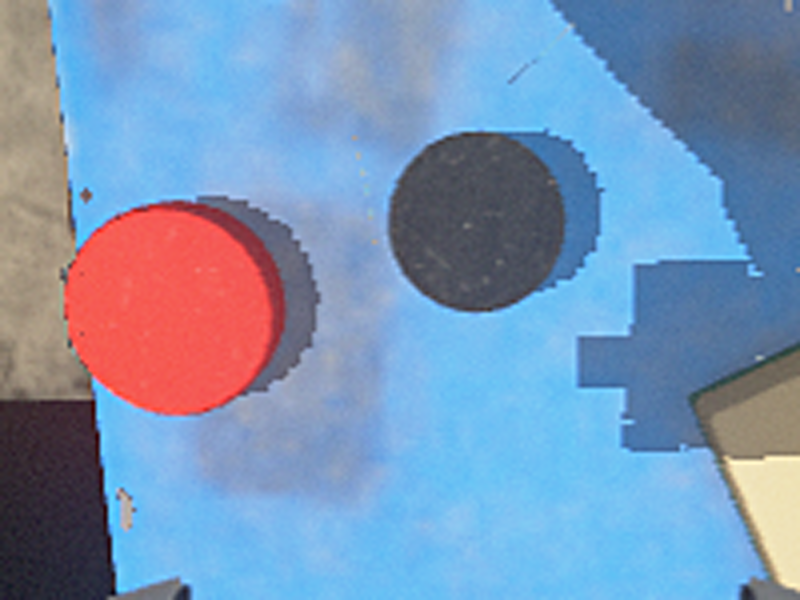

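```bash
python3 - <<'E'
from h import *
C=cal("w16");a=lambda x,y:(140+x/4,80+y/4);T=get_calibration("top");S=get_calibration("side")
for p in [(477,221),(388,221),(566,221),(477,131),(477,311)]: print(onz(C,a(*p),36))
print("red",onz(C,a(175,308),36),onz(C,a(284,308),30))
print(tri([(C,a(477,221)),(T,(240+667/5,150+247/5))]))
s=cv2.imread("pics/side0.png");
crop("side0","side0c",180,270,300,360,5)
E
```

```text
[ 479.6 -423.4   36. ]
[ 451.6  -422.83   36.  ]
[ 507.61 -423.99   36.  ]
[ 480.07 -396.28   36.  ]
[ 479.11 -451.79   36.  ]
red [ 382.08 -448.85   36.  ] [ 416.1  -450.45   30.  ]
(array([ 478.75, -422.82,   44.61]), [np.float64(0.7610174939001764), np.float64(0.7610174939000784)])
```

View pics/side0c.png

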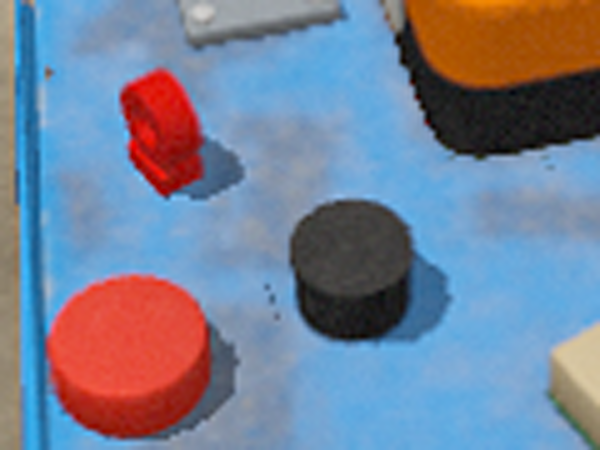

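>>> carry_out([
  {"delta_pos": [8.4, 55, 0], "turn": [0, 0, 0], "hand": 0.8},
  {"delta_pos": [8.4, 55, -55], "turn": [0, 0, 0], "hand": 0.8},
  {"delta_pos": [8.4, 55, -110], "turn": [0, 0, 0], "hand": 0.8},
  {"delta_pos": [8.4, 55, -157], "turn": [0, 0, 0], "hand": 0.8},
  {"delta_pos": [8.4, 55, -157], "turn": [0, 0, 0], "hand": 0.8},
  {"delta_pos": [8.4, 55, -157], "turn": [0, 0, 0], "hand": 0.8},
])

```text
clock: 26.0
eef_pos: [480.6, -423.7, 62.3]
eef_rot: [3.139, 0.002, 1.549]
wrist_force: [0.5, -0.1, 1.2]
finger_gap: 75.2
```

```bash
python3 - <<'E'
from h import *
s=read_state();print(s["clock"],s["eef_pos"],s["eef_rot"],s["wrist_force"],s["joints"],s["finger_gap"])
print(tri([(cal("w16"),(140+477/4,80+221/4)),(get_calibration("side"),(250.4,319))]))
snap("wrist","w17")
E
```

```text
26.0 [ 480.56 -423.71   62.3 ] [3.14 0.   1.55] [ 0.51 -0.09  1.19] [-0.78  0.64  1.38  0.    1.12 -0.76] 75.17029795430334
(array([ 479.06, -423.53,   33.69]), [np.float64(0.5748951853893981), np.float64(0.5748951853895105)])
```

View pics/w17.png

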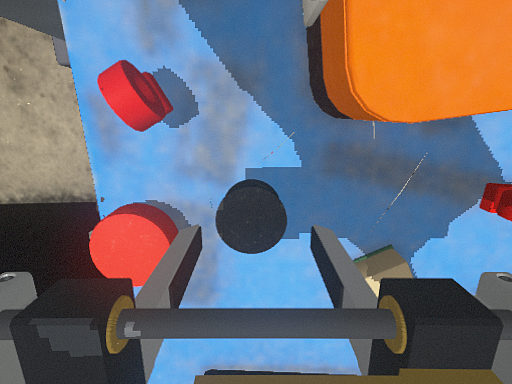

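>>> carry_out([
  {"delta_pos": [0, 0, -30], "turn": [0, 0, 0], "hand": 0.8},
  {"delta_pos": [0, 0, -46], "turn": [0, 0, 0], "hand": 0.8},
  {"delta_pos": [0, 0, -50.5], "turn": [0, 0, 0], "hand": 0.8},
  {"delta_pos": [0, 0, -50.5], "turn": [0, 0, 0], "hand": 0.8},
  {"delta_pos": [0, 0, -50.5], "turn": [0, 0, 0], "hand": 0.5},
  {"delta_pos": [0, 0, -50.5], "turn": [0, 0, 0], "hand": 0.4},
  {"delta_pos": [0, 0, -50.5], "turn": [0, 0, 0], "hand": 0.4},
  {"delta_pos": [0, 0, -50.5], "turn": [0, 0, 0], "hand": 0.4},
], squeeze=25)

```text
clock: 27.05
eef_pos: [479.6, -423.6, 9.7]
eef_rot: [3.141, 0.0, 1.549]
wrist_force: [-2.5, 0.7, 5.3]
finger_gap: 55.5
```

>>> carry_out([
  {"delta_pos": [0, 0, 0], "turn": [0, 0, 0], "hand": 0.4},
  {"delta_pos": [0, 0, 0], "turn": [0, 0, 0], "hand": 0.4},
])

```text
clock: 27.3
eef_pos: [479.6, -423.6, 9.7]
eef_rot: [3.141, 0.0, 1.549]
wrist_force: [-2.6, 1.2, 6.0]
finger_gap: 55.3
```

>>> carry_out([
  {"delta_pos": [0, 0, 20], "turn": [0, 0, 0], "hand": 0.4},
  {"delta_pos": [0, 0, 75], "turn": [0, 0, 0], "hand": 0.4},
  {"delta_pos": [0, 0, 135], "turn": [0, 0, 0], "hand": 0.4},
  {"delta_pos": [0, 20, 190], "turn": [0, 0, 0], "hand": 0.4},
  {"delta_pos": [0, 60, 225], "turn": [0, 0, 0], "hand": 0.4},
  {"delta_pos": [0, 120, 225], "turn": [0, 0, 0], "hand": 0.4},
  {"delta_pos": [0, 180, 225], "turn": [0, 0, 0], "hand": 0.4},
  {"delta_pos": [0, 240, 225], "turn": [0, 0, 0], "hand": 0.4},
])

```text
clock: 28.3
eef_pos: [479.1, -181.4, 235.4]
eef_rot: [3.14, 0.0, 1.549]
wrist_force: [0.6, -0.1, -0.4]
finger_gap: 55.9
```

>>> carry_out([
  {"delta_pos": [0, 60, 0], "turn": [0, 0, 0.05], "hand": 0.4},
  {"delta_pos": [0, 120, 0], "turn": [0, 0, 0.05], "hand": 0.4},
  {"delta_pos": [-10, 180, 0], "turn": [0, 0, 0.05], "hand": 0.4},
  {"delta_pos": [-20, 240, -20], "turn": [0, 0, 0.05], "hand": 0.4},
  {"delta_pos": [-30, 270, -70], "turn": [0, 0, 0.05], "hand": 0.4},
  {"delta_pos": [-30, 270, -100], "turn": [0, 0, 0.05], "hand": 0.4},
  {"delta_pos": [-30, 270, -100], "turn": [0, 0, 0.05], "hand": 0.4},
])

```text
clock: 29.18
eef_pos: [448.7, 86.8, 133.7]
eef_rot: [-3.139, 0.0, 1.599]
wrist_force: [0.1, 0.4, -1.2]
finger_gap: 55.3
```

```bash
python3 - <<'E'
from h import *
s=read_state();print(s["clock"],s["eef_pos"],s["eef_rot"],s["wrist_force"],s["joints"],s["finger_gap"])
snap("wrist","w18");crop("w18","w18a",170,40,350,240,4)
E
```

```text
29.175 [448.69  86.82 133.74] [-3.14  0.    1.6 ] [ 0.13  0.4  -1.22] [ 0.11  0.17  1.86 -0.    1.11  0.08] 55.31358540506106
```

View pics/w18a.png

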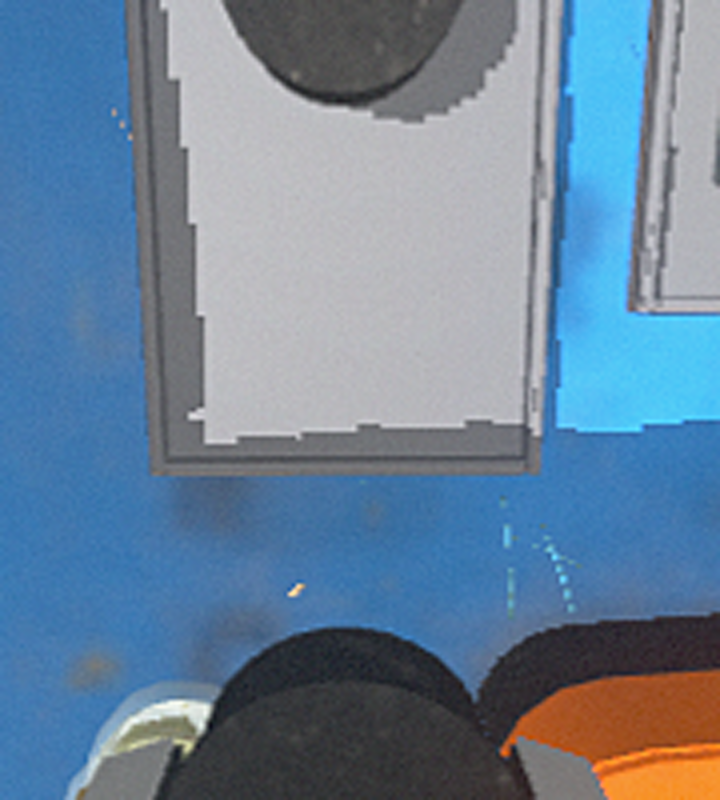

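```bash
python3 - <<'E'
from h import *
C=cal("w18");a=lambda x,y:(170+x/4,40+y/4)
P=[onz(C,a(*c),14)[:2] for c in [(150,474),(540,472),(551,200),(137,200)]];print(P)
d=P[1]-P[0];y=np.arctan2(d[1],d[0]);print(y,(P[0]+P[1])/2+43*np.array([-np.sin(y),np.cos(y)]))
E
```

```text
[array([398.  , 119.58]), array([502.07, 123.12]), array([499.44, 191.04]), array([396.21, 188.11])]
0.034050376854539106 [448.57 164.32]
```

>>> carry_out([
  {"delta_pos": [-0.5, 50, 0], "turn": [0, 0, 0], "hand": 0.4},
  {"delta_pos": [-0.7, 77.7, -30], "turn": [0, 0, 0], "hand": 0.4},
  {"delta_pos": [-0.7, 77.7, -80], "turn": [0, 0, 0], "hand": 0.4},
  {"delta_pos": [-0.7, 77.7, -108], "turn": [0, 0, 0], "hand": 0.4},
  {"delta_pos": [-0.7, 77.7, -118], "turn": [0, 0, 0], "hand": 0.4},
  {"delta_pos": [-0.7, 77.7, -119], "turn": [0, 0, 0], "hand": 0.4},
  {"delta_pos": [-0.7, 77.7, -119], "turn": [0, 0, 0], "hand": 0.4},
])

```text
clock: 30.1
eef_pos: [449.8, 164.4, 16.7]
eef_rot: [3.139, -0.001, 1.598]
wrist_force: [-0.5, -0.3, -0.5]
finger_gap: 55.7
```

>>> carry_out([
  {"delta_pos": [0, 0, -0.7], "turn": [0, 0, 0], "hand": 0.4},
  {"delta_pos": [0, 0, -1], "turn": [0, 0, 0], "hand": 0.4},
  {"delta_pos": [0, 0, -1], "turn": [0, 0, 0], "hand": 0.4},
])

```text
clock: 30.48
eef_pos: [448.9, 164.4, 14.3]
eef_rot: [3.141, -0.0, 1.599]
wrist_force: [-0.0, -0.5, -0.3]
finger_gap: 55.6
```

>>> carry_out([
  {"delta_pos": [0, 0, -0.7], "turn": [0, 0, 0], "hand": 0.4},
  {"delta_pos": [0, 0, -1], "turn": [0, 0, 0], "hand": 0.4},
  {"delta_pos": [0, 0, -1], "turn": [0, 0, 0], "hand": 0.4},
])

```text
clock: 30.85
eef_pos: [448.9, 164.4, 13.7]
eef_rot: [3.141, -0.0, 1.599]
wrist_force: [-3.3, -1.0, 8.2]
finger_gap: 55.6
```

Contact; release with a small opening, then rise straight.

>>> carry_out([
  {"delta_pos": [0, 0, 0], "turn": [0, 0, 0], "hand": 0.66},
  {"delta_pos": [0, 0, 0], "turn": [0, 0, 0], "hand": 0.66},
  {"delta_pos": [0, 0, 0], "turn": [0, 0, 0], "hand": 0.66},
  {"delta_pos": [0, 0, 20], "turn": [0, 0, 0], "hand": 0.66},
  {"delta_pos": [0, 0, 60], "turn": [0, 0, 0], "hand": 0.7},
  {"delta_pos": [0, 0, 120], "turn": [0, 0, 0], "hand": 0.9},
  {"delta_pos": [0, -20, 170], "turn": [0, 0, 0], "hand": 1},
  {"delta_pos": [20, -50, 200], "turn": [0, 0, 0], "hand": 1},
])

```text
clock: 31.85
eef_pos: [468.9, 114.3, 215.9]
eef_rot: [3.139, -0.001, 1.6]
wrist_force: [-0.3, 0.4, 0.4]
finger_gap: 91.4
```

>>> carry_out([
  {"delta_pos": [30, -20, 60], "turn": [0, 0, 0], "hand": 1},
  {"delta_pos": [40, -20, 80], "turn": [0, 0, 0], "hand": 1},
  {"delta_pos": [40, -20, 80], "turn": [0, 0, 0], "hand": 1},
  {"delta_pos": [40, -20, 80], "turn": [0, 0, 0], "hand": 1},
])

```text
clock: 32.35
eef_pos: [508.1, 94.5, 291.7]
eef_rot: [-3.14, 0.0, 1.599]
wrist_force: [0.4, 0.1, -0.9]
finger_gap: 93.9
```

```bash
python3 - <<'E'
from h import *
s=read_state();print(s["clock"],s["eef_pos"],s["eef_rot"],s["wrist_force"],s["finger_gap"])
snap("wrist","w19");snap("side","s19");snap("top","t19")
A=cv2.imread("pics/s19.png")[90:290,170:330];cv2.imwrite("pics/s19a.png",cv2.resize(A,None,fx=3,fy=3,interpolation=cv2.INTER_CUBIC))
E
```

```text
32.35 [508.13  94.5  291.74] [-3.14  0.    1.6 ] [ 0.37  0.14 -0.86] 93.93954747372551
```

View pics/w19.png

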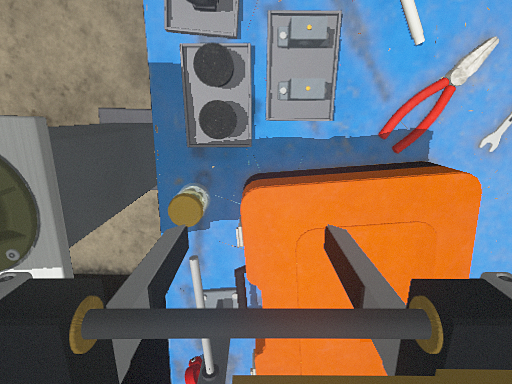

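View pics/s19a.png

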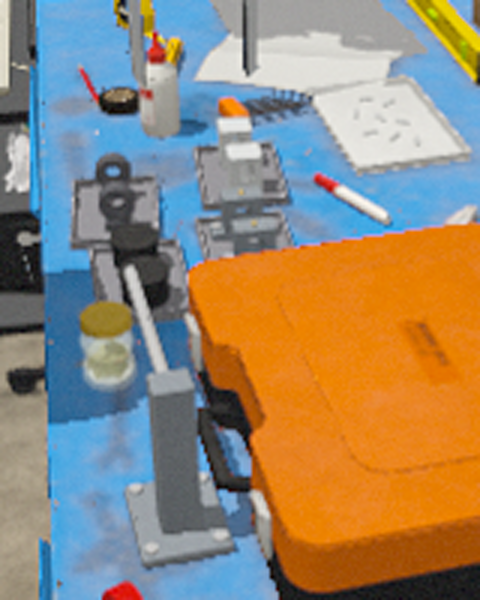

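```bash
python3 -c "
from cell import *
print(sign_off())"
```

```text
the job is handed in; nothing more can be done
None
```

The bar is stripped and all four parts are in the trays that hold their kind. I took off the stop collar first, then the bearing block, then the spacer block. The loose black dust cap went in last. I signed off at about 32 s on the robot's clock, against the 118 s limit.

- **Last pictures:** after the last release, the wrist and side views showed all four parts upright in the empty halves beside the samples. The bar was bare, and the jar was still standing in its place. The gripper was empty and well clear. At each placing I stopped on a light contact (about 5–8 N) before opening the fingers.
- **What disagreed:** the top camera placed things about 5 mm lower in y than the wrist camera, though for the dust cap only about 1 mm. I used the wrist values because their sizes matched the text. Some heights measured from two views were off by 2–9 mm. The tray rims came out at 6–14 mm instead of 14, and the cap's top at 34 and 45 mm instead of 36. One rough jar lid reading was 108 mm instead of 75. I used the heights in the text, and touch at each placing agreed with them.

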